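# Put a vial away in a case with a folding lid stay

### The job

Put the taller of the two loose vials away in the grey sample case: raise the lid by its tab until the folding stay on its side snaps past straight and locks, let go so the lid stands by itself, and stand the vial upright in the empty compartment. Then push the stay's bar down and back to break the joint while the lid is still up, and lower the lid by hand until it is fully shut, never forcing it, letting it drop or slam, or disturbing the other things.

Things in the scene. Friction and masses are not known exactly. Their poses are not given: they have to be found in the camera images.
- case: grey metal sample case, 180 x 180 mm, fixed. Origin: centre of its underside; x from its front to the hinge side, y to its left, z up. Rim 60 mm high, walls 6 mm, floor at z = 6 mm. A partition 35 mm high at y = -28 mm; two short vials stand in the narrow -y part, the wide +y part (y -26 to +84 mm, x -84 to +84 mm) is empty. The shut lid adds 22 mm above the rim
- case_floor (a point): point on the floor of the empty compartment, case frame x = -20, y = +30, z = 6 mm; a good place for the vial. Beside it the left wall is 54 mm away, the partition 56 mm
- lid_hinge (a point): middle of the hinge line, at the far rim (case frame x = +90, y = 0, z = 60 mm); the lid turns about the case's y axis here
- lid_tab (a point): grip point of the black pull tab in the middle of the lid's front edge, 210 mm from the hinge line and 11 mm above the hinge plane. Tab 18 mm wide (case y), 12 mm thick, reaching 27 mm towards the lid and 13 mm outward from here. Lid shut it points to the front, lid up it points up. Gripped across its width it turns between the pads as the lid swings. Axes: the lid's
- lid (a joint): lid angle, 0 shut. About 0.7 kg, stiff hinge: 4 N at the tab raises it, a grip of 15 N is plenty; with the stay broken, friction holds it above about 1.1 rad, lower it falls. The stay stops it at 1.33 to 1.56 rad, set differently each time: feel for this hard stop. The stay locks if the lid comes within about 4 mm (at the tab) of the stop; let go, it settles back 0.02 rad and cannot be pushed shut
- stay_elbow (a joint): elbow angle of the folding stay on the case's right (-y) side, two steel links of 84 mm: about 0 folded (lid shut), 2.67 straight, 2.75 to 2.9 locked past straight (stop at 2.9). Close to straight a spring pulls it into the lock; pushed below about 2.1 it stays broken, nearer to straight it springs back
- stay_bar (a point): on the black push bar at the stay's elbow: 12 mm round, along case y from -102 to -148 mm (this point: -134.5). Locked, it is 95 to 106 mm up and 15 to 35 mm behind the case's middle. Break: push along (0.65, 0, -0.75) in the case frame, 7 to 12 N, fading after 15 mm; at 35 to 40 mm it stays broken, past 55 mm the lid falls. Lid and links reach y = -103 mm: lean the tool's top to -y
- stay_foot (a joint): give of the stay's sprung foot (m), 0 at rest, plus as the stay is stretched, minus when the lid is pushed down on the locked stay: pulling the lid against its stop stretches it about 0.07 mm per newton at the tab. Over 1.5 mm either way (some 20 N) is forcing it
- stay: upper link of the stay with the push bar, one piece; origin at the elbow. Light sheet steel: press with 7 to 15 N, never over 25 N
- sample_vial: the taller and wider loose vial: 28 mm across, 65 mm tall, 30 g, standing upright right of the case, origin at the centre of its underside, z up; grip its body at 30 to 42 mm height
- small_vial: the shorter loose vial, 25 mm across, 51 mm tall, about 80 mm from the other on either side of it; leave it alone. Origin under its centre
- timer: small white timer, 66 x 58 x 20 mm, lying by the case; leave alone
- tape_roll: tape roll, 68 mm across, 18 mm high, behind the case; leave alone
Mind the look-alikes: they are no part of the job. Of the things that look like the sample_vial, the smallest one is meant.

How it is judged:
On the way, in this order (a step that is already met when the one before it is completed fails the run):
1. the lid is up, its stay locked past straight, and nothing holds it (value of joint stay_elbow above 2.74 rad and value of joint lid above 1.2 rad and contact force between each of the arm, the fingers and case below 0.3 N), for 0.2 s.
2. the taller vial stands released in the empty compartment while the stay is locked (x of sample_vial in the frame of case between -0.075 and 0.075 m and y of sample_vial in the frame of case between -0.02 and 0.08 m and z of sample_vial in the frame of case below 0.012 m and angle between sample_vial's own z axis and vertical below 0.15 rad and contact force between each of the arm, the fingers and sample_vial below 0.3 N and value of joint stay_elbow above 2.74 rad), for 0.2 s.
3. the stay joint is broken while the lid is still up (value of joint stay_elbow below 2.15 rad and value of joint lid above 1 rad), for 0.1 s.
At the end, for the whole second after the job is handed in: the lid is shut (below 0.03 rad), the taller vial stands upright (within 0.15 rad) on the floor of the case's wide compartment, at rest (value of joint lid below 0.03 rad and x of sample_vial in the frame of case between -0.075 and 0.075 m and y of sample_vial in the frame of case between -0.02 and 0.08 m and z of sample_vial in the frame of case below 0.012 m and angle between sample_vial's own z axis and vertical below 0.15 rad and linear speed of sample_vial below 0.02 m/s); the robot touches nothing.
It fails at once if the lid drops or slams: it falls faster than 1.8 rad/s while between 1.2 and 0.1 rad open (velocity of joint lid below -1.8 rad/s and value of joint lid between 0.1 and 1.2 rad).
It fails at once if the stay is forced: more than 25 N on its links or bar (contact force between any of the arm, the fingers and stay above 25 N).
It fails at once if the stay is overstretched: the lid is pulled against its stop with some 20 N or more or pushed shut against the locked stay as hard (foot gives over 1.5 mm) (value of joint stay_foot above 0.0015 m or value of joint stay_foot below -0.0015 m).
It fails at once if the lid or case is forced: finger pads squeeze and pull with over 90 N in all, or the arm or gripper body presses with over 25 N (contact force between the fingers and case above 90 N or contact force between the arm and case above 25 N).
It fails at once if the shorter vial, the timer or the tape roll is moved more than 20 mm, or the shorter vial tipped (distance of any of small_vial, timer, tape_roll from where it was at the start of the episode above 0.02 m or angle between small_vial's own z axis and vertical above 0.4 rad).
It also fails if it takes over 72 s, if anything falls off the work surface, if the arm or the gripper's body presses on something with over 40 N, if the wrist force passes 120 N, or if a joint passes its speed limit or range.

### The arm

A 7-joint arm with a two-finger parallel gripper is mounted at the origin on a cart in front of the work surface, level with it; the furniture and walls round the work are solid. World frame = base frame: x ahead of the robot, y to its left, z up, the work surface at z = 0. Lengths are in m, angles in rad, forces in N, time in s.
With the tool pointing down it reaches from about 0.425 to 0.925 m from the base axis. Payload 6.8 kg.
Tool frame: the origin (TCP) lies at the very end of the fingers, on their centre line; the grasp point (between the pads) lies 19 mm behind it; z points along the fingers, y is the line along which they close (so a half turn about z gives the same grasp; the last joint's range is limited). The gripper opens to 85 mm and grips with 20 to 120 N. Pads are 22 mm wide; open, the fingers measure 114 mm over their backs; the gripper's body (76 mm by 85 mm) begins 54 mm behind the grasp point. The pads swing forward as they close: fully open they stand 13 mm farther back than shut.
Start: joints at [-0.108, 0.477, 0.022, 1.555, -0.011, 1.109, -0.083], TCP at [0.675, 0, 0.195] pointing down, gripper open.
Joint ranges: [-2.96, 2.96], [-0.34, 2.1], [-1.41, 1.46], [0.24, 2.44], [-1.37, 4.51], [0.17, 1.92], [-2.96, 2.96]. Speed limits (rad/s): [2.39, 2.39, 3.14, 3.14, 3.14, 3.14, 3.14].

### API

Orientations are given as a rotation vector (axis times angle).
In Python, from bench import r gives the robot as it stands.
- The arm moves only by the shell command python3 -m jog 'ROWS' [FORCE]. ROWS is JSON, a list of rows, each an object of numbers: "fingers": the finger opening in m, from 0 to 0.0854; "x", "y", "z": the shift along the tool's x, y, z in m; "rx", "ry", "rz": the turn, a rotation vector about the tool's x, y, z in degrees. In form: [{"fingers": .., "x": .., "y": .., "z": .., "rx": .., "ry": .., "rz": ..}, ...]. A call has 1 to 8 rows; each row shifts and turns the commanded pose from where the row before left it, along the tool's axes as they then stand; what a row does not reach is not made up. A row lasts 1/8 s, in which the tool goes at most 62.5 mm and 10.7 degrees, less where a joint would pass 70% of its speed; a pose out of reach is approached as far as the arm can. A call is refused whole if a number of a shift passes 0.0625 or a number of a turn 10.7, either way. A call with a gripper value outside its range is refused whole. The fingers move at their own pace and stop on an object; FORCE is the grip in N (left out, the last holds). Time passes only in rows, so rows that do not move let the fingers close. It gives the time, the measured TCP pose, the force, the opening and the grip force at its end, in the units of the state.
- r.get_obs(): the state, without advancing time (a new reading comes with each control period).
- r.grab_frame(name): name is "scene" or "side" or "wrist"; returns (picture, depth): 480x640x3 uint8, red, green, blue; 480x640 float32, m along the optical axis (not along the pixel's ray), 0 where there is no reading.
- r.get_calibration(name): a dict with "mtx" (3x3 intrinsics, pixels), "extrinsics" (4x4, takes a point from camera to world coordinates). Camera axes: x right, y down, z forward; pixel columns grow to the right and rows downward; lengths in m; the calibration is good to about 2 mm. The wrist camera is an equidistant fisheye: a pixel r from the principal point sees the ray r / f radians off the axis. A picture is of the moment at which its call begins: read the wrist's pose just before it. get_calibration takes no time and is no camera call; for the wrist camera it gives the pose at the moment of the call.
- r.hand_in(): hands the job in; it is judged then, once.
Trained networks look in the newest picture that a camera, given by its name, has taken for a name from the list of things; names that differ only in an ending like _2 or _b are one class to them, and where a whole thing is asked for, a point or a joint stands for the part that bears it (a point fixed in the world has none). Each returns a list of dicts, best first, with "score" (0 to 1); they miss things now and then, are a little off and sometimes report something else, mostly with a low value. They report only what shows in the picture. A call takes as long as a camera call. They do not tell look-alikes from the thing itself.
- r.search_frame(target, camera): "xyz" ([x, y, z] in m, in world coordinates, good to about 4 mm: the middle of the surface that is visible of it).
- r.landmark_of(target, camera): "xyz" ([x, y, z] in m, in world coordinates, good to about 4 mm: a listed point, or the origin of a listed thing).
The state is a dict: "clock": time; "joints": joint angles; "qvel": joint speeds; "tau": joint torques, N m; "tcp_pos": TCP position; "orientation": TCP orientation; "contact_force": force on the tool from outside, world axes, zero at the start; "moment": the same for the moment, N m; "grip_width": finger opening in m; "gripper_force": force on a finger pad.
Only numpy, scipy, OpenCV 4.12 (cv2) and the standard library are available. Lean on these libraries where they do the work, as an engineer would, in place of code of your own. Each camera call takes 0.05 s, during which the arm holds its last target. There are 200 camera calls.

## Working session

There is one attempt and no reset: what is moved stays moved. The work goes in short steps, Python scripts to look and compute and a shell command to move; the robot and the scene stay as the last step left them, time stands still between calls to the robot, and variables do not carry over. Pictures are saved under pics/ and viewed, at most 10 in all, crops included, and the job is handed in when it is done.

```bash
mkdir -p pics; ls
cat > h.py <<'E'
import numpy as np, cv2
from scipy.spatial.transform import Rotation as R
from bench import r
def snap(n,f):
    im,d=r.grab_frame(n); cv2.imwrite('pics/'+f,im[:,:,::-1]); np.save('pics/'+f+'.npy',d); return im,d
def w2p(n,p):
    c=r.get_calibration(n);q=np.linalg.inv(c['extrinsics'])@np.r_[p,1];q=c['mtx']@q[:3];return (q[:2]/q[2]).round().astype(int)
def st():
    o=r.get_obs();print('t',round(o['clock'],2),'tcp',np.round(o['tcp_pos'],4),'ori',np.round(o['orientation'],3),'F',np.round(o['contact_force'],1),'w',round(o['grip_width'],4),'g',o['gripper_force']);return o
def goto(p,Rt):
    "rows needed: shift in tool axes now, turn rotvec deg (applied after/with)"
    o=r.get_obs();R0=R.from_rotvec(o['orientation'])
    print('shift tool mm',(R0.inv().apply(np.array(p)-o['tcp_pos'])*1000).round(1),'turn deg',(R0.inv()*Rt).as_rotvec(degrees=True).round(1))
E
python3 - <<'E'
from h import *
st()
for n in ('scene','side'):
    snap(n,n+'0.png')
    for t in ('case','case_floor','lid_hinge','lid_tab','stay_bar','sample_vial','small_vial','timer','tape_roll'):
        for l in r.landmark_of(t,n)[:4]: print(n,t,np.round(l['xyz'],3),round(l['score'],2),w2p(n,l['xyz']))
E
```

```text
pics
t 0.0 tcp [ 0.6743 -0.      0.1939] ori [-2.221e+00 -2.221e+00  2.000e-03] F [-0.3  0.   0.5] w 0.0855 g 0.0
scene case [ 0.552  0.279 -0.001] 0.94 [271 296]
scene lid_hinge [0.642 0.286 0.06 ] 0.76 [243 247]
scene lid_tab [0.433 0.266 0.066] 0.8 [314 301]
scene stay_bar [0.631 0.148 0.026] 0.42 [307 242]
scene sample_vial [0.428 0.112 0.002] 0.81 [384 299]
scene sample_vial [0.514 0.056 0.003] 0.8 [378 265]
scene small_vial [ 0.465 -0.051  0.001] 0.8 [435 261]
scene timer [0.359 0.378 0.002] 0.77 [281 384]
scene timer [ 0.466 -0.05   0.001] 0.62 [434 260]
scene tape_roll [ 0.772  0.171 -0.   ] 0.75 [262 224]
side case [ 0.554  0.274 -0.001] 0.74 [322 322]
side lid_hinge [0.64  0.284 0.064] 0.67 [272 296]
side lid_tab [0.432 0.262 0.075] 0.87 [393 289]
side lid_tab [ 0.361  0.376 -0.   ] 0.34 [437 373]
side sample_vial [ 0.426  0.111 -0.   ] 0.91 [387 269]
side sample_vial [0.442 0.031 0.001] 0.7 [378 246]
side small_vial [ 0.47  -0.051  0.004] 0.65 [365 225]
side timer [0.357 0.373 0.   ] 0.92 [439 372]
side timer [ 0.553  0.274 -0.001] 0.21 [323 321]
side tape_roll [0.773 0.167 0.003] 0.77 [218 276]
side tape_roll [0.356 0.375 0.002] 0.21 [440 372]
```

View pics/scene0.png

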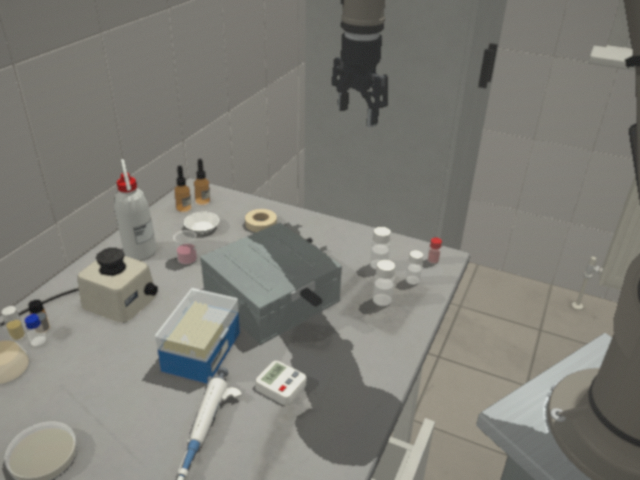

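View pics/side0.png

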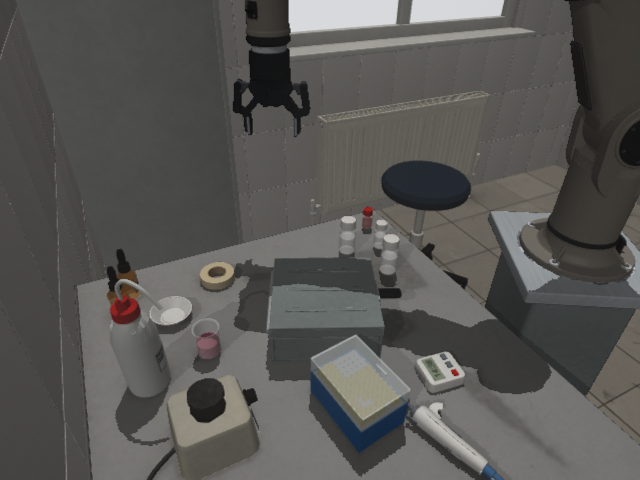

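Scene picture: three white-capped vials at about (384,283), (381,250) and (416,268), and a red-capped one at (434,250). I'll measure their sizes from depth and check them in a close crop.

Run:
```python
from h import *
for n,box in (('scene',(220,310,360,450)),('side',(200,290,330,410))):
    d=np.load(f'pics/{n}0.png.npy');c=r.get_calibration(n);v,u=np.mgrid[0:480,0:640]
    K=c['mtx'];P=np.stack([(u-K[0,2])/K[0,0]*d,(v-K[1,2])/K[1,1]*d,d],-1)@c['extrinsics'][:3,:3].T+c['extrinsics'][:3,3]
    for nm,p in dict(A=(.428,.112),B=(.514,.056),C=(.442,.031),D=(.467,-.051)).items():
        q=P[(np.hypot(P[...,0]-p[0],P[...,1]-p[1])<.03)&(P[...,2]>.012)&(d>0)&(P[...,2]<.15)]
        if len(q)<5: continue
        t=q[:,2].max();top=q[q[:,2]>t-.006]
        print(n,nm,len(q),'ztop98',np.percentile(q[:,2],[90,98,100]).round(3),'topc',top.mean(0).round(3),'ext top',np.ptp(top[:,:2],axis=0).round(3))
    m=cv2.imread(f'pics/{n}0.png')[box[0]:box[1],box[2]:box[3]]
    cv2.imwrite(f'pics/crop_{n}.png',cv2.resize(m,None,fx=5,fy=5,interpolation=cv2.INTER_CUBIC))
    # case lid top edges
    q=P[(np.hypot(P[...,0]-.552,P[...,1]-.279)<.16)&(P[...,2]>.074)&(P[...,2]<.092)&(d>0)]
    (cx,cy),(w,h),a=cv2.minAreaRect(q[:,:2].astype(np.float32)*1000);print('lid rect',cx,cy,w,h,a, np.median(q[:,2]))
    print(r.get_calibration(n)['extrinsics'][:3,3])
a=cv2.imread('pics/crop_scene.png');b=cv2.imread('pics/crop_side.png');cv2.imwrite('pics/crops.png',np.hstack([a[:450,:400],b[:450,:400]]))
```

```text
scene A 795 ztop98 [0.084 0.086 0.087] topc [0.428 0.119 0.084] ext top [0.034 0.032]
scene B 624 ztop98 [0.084 0.085 0.087] topc [0.514 0.056 0.084] ext top [0.034 0.03 ]
scene C 409 ztop98 [0.064 0.066 0.068] topc [0.441 0.032 0.064] ext top [0.026 0.026]
scene D 254 ztop98 [0.05  0.052 0.053] topc [ 0.468 -0.047  0.05 ] ext top [0.024 0.023]
lid rect 528.8773193359375 305.6934509277344 227.3903350830078 260.9787292480469 6.137315273284912 0.08186729192609621
[-0.20011616  0.7127069   0.72548856]
side A 618 ztop98 [0.084 0.085 0.086] topc [0.427 0.118 0.083] ext top [0.03  0.032]
side B 551 ztop98 [0.083 0.085 0.086] topc [0.513 0.055 0.083] ext top [0.03  0.035]
side C 269 ztop98 [0.065 0.065 0.066] topc [0.44  0.031 0.064] ext top [0.024 0.025]
side D 185 ztop98 [0.05  0.052 0.052] topc [ 0.467 -0.047  0.05 ] ext top [0.019 0.024]
lid rect 526.9348754882812 306.0696716308594 221.57847595214844 260.63037109375 5.737231254577637 0.0812047321089433
[0.52834241 0.86004355 0.58974424]
```

View pics/crops.png

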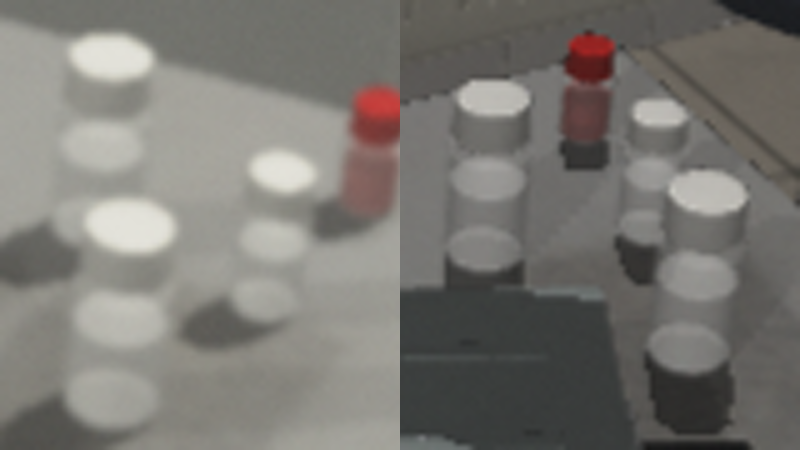

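Left crop (scene): the two tall white-capped vials (86 mm) are at crop (110,70) and (130,230). The third white-capped one, at crop (280,170), is 65 mm tall and 26 mm across, and the red-capped one at (380,110) is 52 mm. 
Candidates by scene pixel: (384,283) 86 mm, (381,250) 86 mm, (416,268) 65 mm, (434,250) 52 mm (red). I choose (416,268), at world (0.441, 0.032), which matches the description. The red one is the small_vial.

Run:
```python
from h import *
for n in('scene','side'):
    d=np.load(f'pics/{n}0.png.npy');c=r.get_calibration(n);v,u=np.mgrid[0:480,0:640]
    K=c['mtx'];P=np.stack([(u-K[0,2])/K[0,0]*d,(v-K[1,2])/K[1,1]*d,d],-1)@c['extrinsics'][:3,:3].T+c['extrinsics'][:3,3]
    q=P[(d>0)&(P[...,2]>.076)&(P[...,2]<.088)]
    y=np.radians(5.7);ex=np.array([np.cos(y),np.sin(y)]);ey=np.array([-ex[1],ex[0]])
    k=(q[:,:2]-[.552,.277])@np.c_[ex,ey]
    k=k[(np.abs(k)<.125).all(1)]
    for ax,sg in((0,-1),(0,1),(1,-1),(1,1)):
        o=1-ax;b=np.arange(-.07,.071,.01);e=[]
        for t in b:
            s=k[np.abs(k[:,o]-t)<.005]
            e.append(np.percentile(sg*s[:,ax],99)*sg if len(s)>5 else np.nan)
        e=np.array(e);print(n,ax,sg,(e*1000).round(0))
    # tab: in front
    k=(P[...,:2]-[.552,.277])@np.c_[ex,ey]
    m=(d>0)&(k[...,0]<-.102)&(k[...,0]>-.14)&(abs(k[...,1])<.03)&(P[...,2]>.06)&(P[...,2]<.09)
    print('tab',k[m].min(0),k[m].max(0),k[m].mean(0),P[m][:,2].max())
    e=r.landmark_of('lid_tab',n);print([np.round(i['xyz'],4) for i in e[:1]])
y=np.radians(5.7)
Rt=R.from_matrix(np.array([[-np.cos(y),-np.sin(y),0],[-np.sin(y),np.cos(y),0],[0,0,-1]]).T)
goto([.433,.265,.11],Rt)
```

```text
scene 0 -1 [ -89.  -89.  -89.  -89.  -89.  -91.  -93. -123. -121.  -91.  -91.  -89.
  -89.  -89.  -90.]
scene 0 1 [89. 89. 89. 87. 89. 89. 86. 89. 88. 89. 87. 88. 89. 87. 88.]
scene 1 -1 [-85. -85. -85. -85. -85. -84. -85. -86. -85. -84. -83. -86. -83. -83.
 -84.]
scene 1 1 [ 93.  92. 123. 123. 124. 123.  93.  92.  92.  92.  92.  92.  93.  93.
  92.]
tab [-0.13367752 -0.00701148] [-0.10254226  0.01233911] [-0.11908664  0.00493078] 0.0798896360814002
[array([0.4332, 0.2656, 0.0664])]
side 0 -1 [ -88.  -89.  -88.  -89.  -89.  -91.  -93. -122. -119.  -91.  -90.  -89.
  -89.  -88.  -89.]
side 0 1 [87. 86. 87. 85. 87. 87. 86. 87. 86. 87. 87. 87. 86. 87. 87.]
side 1 -1 [-88. -89. -86. -84. -84. -85. -86. -85. -86. -85. -85. -86. -86. -86.
 -86.]
side 1 1 [ 91. 122. 123. 123. 123. 123. 122.  91.  91.  91.  91.  91.  91.  91.
  91.]
tab [-0.1335599  -0.00751601] [-0.1020696   0.01141127] [-0.11762754  0.00444962] 0.07853989769746772
[array([0.4324, 0.2615, 0.0749])]
shift tool mm [ 265.  -242.    84.9] turn deg [ -0.   -0.  -95.7]
```

```bash
python3 -m jog '[{"fingers":0.05,"rz":-10.6},{"rz":-10.6},{"rz":-10.6},{"rz":-10.6},{"rz":-10.6},{"rz":-10.6},{"rz":-10.7},{"rz":-10.7}]' 20 | tail -c 400 && python3 -m jog '[{"rz":-10.7},{"x":0.043,"y":0.058},{"x":0.043,"y":0.058},{"x":0.043,"y":0.058},{"x":0.043,"y":0.058},{"x":0.043,"y":0.058},{"z":0.04},{"z":0.03}]'
python3 - <<'E'
from h import *
y=np.radians(5.7)
Rt=R.from_matrix(np.array([[-np.cos(y),-np.sin(y),0],[-np.sin(y),np.cos(y),0],[0,0,-1]]).T)
goto([.4316,.2682,.052],Rt)
st()
print(r.get_obs()['joints'])
snap('wrist','w1.png')
for l in r.landmark_of('lid_tab','wrist')[:2]: print(l)
E
```

```text
validation failed for argument at $[0]...
validation failed for argument at $[0]...
```

```bash
python3 -m jog '[{"fingers":0.05,"x":0,"y":0,"z":0,"rx":0,"ry":0,"rz":-10.6}]' 20; python3 -m jog '[{"fingers":0.05,"x":0,"y":0,"z":0,"rx":0,"ry":0,"rz":-10.6},{"rz":-10.6}]'
```

```text
clock: 1.23
tcp_pos: [0.675, 0.0002, 0.1949]
orientation: [2.002, 2.421, -0.0]
contact_force: [-0.9, 1.1, -0.3]
grip_width: 0.0699
gripper_force: 0.0validation failed for argument at $[1]...
```

```bash
python3 -m jog '[{"fingers":0.05,"x":0,"y":0,"z":0,"rx":0,"ry":0,"rz":-10.64},{"fingers":0.05,"x":0,"y":0,"z":0,"rx":0,"ry":0,"rz":-10.64},{"fingers":0.05,"x":0,"y":0,"z":0,"rx":0,"ry":0,"rz":-10.64},{"fingers":0.05,"x":0,"y":0,"z":0,"rx":0,"ry":0,"rz":-10.64},{"fingers":0.05,"x":0,"y":0,"z":0,"rx":0,"ry":0,"rz":-10.64},{"fingers":0.05,"x":0,"y":0,"z":0,"rx":0,"ry":0,"rz":-10.64},{"fingers":0.05,"x":0,"y":0,"z":0,"rx":0,"ry":0,"rz":-10.64},{"fingers":0.05,"x":0,"y":0,"z":0,"rx":0,"ry":0,"rz":-10.64}]' | sed -n 1,3p && python3 -m jog '[{"fingers":0.05,"x":0.043,"y":0.058,"z":0,"rx":0,"ry":0,"rz":0},{"fingers":0.05,"x":0.043,"y":0.058,"z":0,"rx":0,"ry":0,"rz":0},{"fingers":0.05,"x":0.043,"y":0.058,"z":0,"rx":0,"ry":0,"rz":0},{"fingers":0.05,"x":0.043,"y":0.058,"z":0,"rx":0,"ry":0,"rz":0},{"fingers":0.05,"x":0.043,"y":0.058,"z":0,"rx":0,"ry":0,"rz":0},{"fingers":0.05,"x":0,"y":0,"z":0.04,"rx":0,"ry":0,"rz":0},{"fingers":0.05,"x":0,"y":0,"z":0.03,"rx":0,"ry":0,"rz":0},{"fingers":0.05,"x":0,"y":0,"z":0,"rx":0,"ry":0,"rz":0}]'
python3 - <<'E'
from h import *
y=np.radians(5.7)
Rt=R.from_matrix(np.array([[-np.cos(y),-np.sin(y),0],[-np.sin(y),np.cos(y),0],[0,0,-1]]).T)
goto([.4316,.2682,.052],Rt)
st()
print(r.get_obs()['joints'])
snap('wrist','w1.png')
for l in r.landmark_of('lid_tab','wrist')[:2]: print(l)
E
```

```text
clock: 2.22
tcp_pos: [0.675, -0.0001, 0.1949]
orientation: [-0.166, 3.137, -0.0]
clock: 3.22
tcp_pos: [0.4633, 0.2303, 0.1232]
orientation: [0.157, -3.134, 0.003]
contact_force: [-0.1, 0.1, 0.0]
grip_width: 0.0502
gripper_force: 0.0
shift tool mm [27.4 41.  71.3] turn deg [-0.1 -0.2  0. ]
t 3.23 tcp [0.4633 0.2303 0.1232] ori [ 1.570e-01 -3.134e+00  3.000e-03] F [-0.1  0.1  0. ] w 0.0502 g 0.0
[-0.20149446  0.345351   -0.45789044  1.97146631  0.19590386  0.87186758
  0.90759782]
{'xyz': [0.4296, 0.2644, 0.0684], 'score': 0.82}
```

View pics/w1.png

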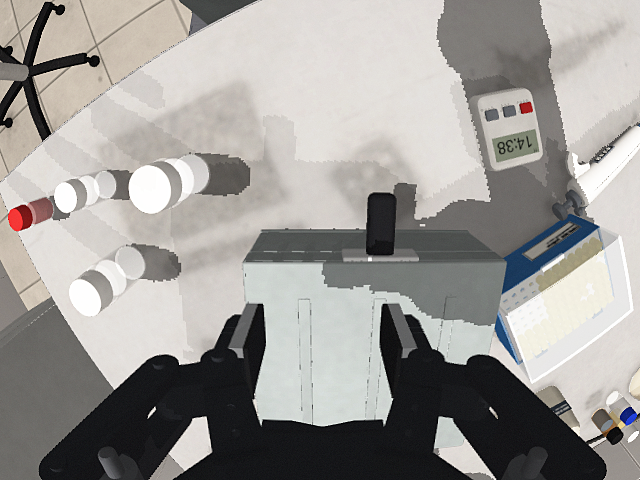

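Wrist picture: the tab is at (380,223), ahead of the open fingers and slightly right of their centre. Path is free, so I'll go on to it.

```bash
python3 -m jog '[{"fingers":0.05,"x":0.014,"y":0.0205,"z":0,"rx":0,"ry":0,"rz":0},{"fingers":0.05,"x":0.0135,"y":0.0205,"z":0,"rx":0,"ry":0,"rz":0},{"fingers":0.05,"x":0,"y":0,"z":0.035,"rx":0,"ry":0,"rz":0},{"fingers":0.05,"x":0,"y":0,"z":0.036,"rx":0,"ry":0,"rz":0},{"fingers":0.05,"x":0,"y":0,"z":0,"rx":0,"ry":0,"rz":0},{"fingers":0.05,"x":0,"y":0,"z":0,"rx":0,"ry":0,"rz":0}]'
python3 - <<'E'
from h import *
y=np.radians(5.7)
Rt=R.from_matrix(np.array([[-np.cos(y),-np.sin(y),0],[-np.sin(y),np.cos(y),0],[0,0,-1]]).T)
goto([.4316,.2682,.052],Rt)
print(r.get_obs()['joints'])
E
```

```text
clock: 4.08
tcp_pos: [0.4347, 0.2702, 0.0557]
orientation: [-0.156, 3.135, 0.002]
contact_force: [-0.7, -0.1, 0.9]
grip_width: 0.0498
gripper_force: 0.0
shift tool mm [ 3.3 -1.7  3.7] turn deg [ 0.1  0.1 -0. ]
[-0.31486058  0.43434063 -0.44405066  2.03920276  0.27748067  0.72224095
  0.73784243]
```

```bash
python3 -m jog '[{"fingers":0.03,"x":0.0033,"y":-0.0017,"z":0.0035,"rx":0,"ry":0,"rz":0},{"fingers":0.0,"x":0,"y":0,"z":0,"rx":0,"ry":0,"rz":0},{"fingers":0.0,"x":0,"y":0,"z":0,"rx":0,"ry":0,"rz":0},{"fingers":0.0,"x":0,"y":0,"z":0,"rx":0,"ry":0,"rz":0},{"fingers":0.0,"x":0,"y":0,"z":0,"rx":0,"ry":0,"rz":0},{"fingers":0.0,"x":0,"y":0,"z":0,"rx":0,"ry":0,"rz":0}]' 20
python3 - <<'E'
from h import *
h=np.array([.6406,.2890,.06]);y=np.radians(5.7);ex=np.array([np.cos(y),np.sin(y),0])
o=r.get_obs();g=o['tcp_pos']-[0,0,.019];  g=o['tcp_pos']+[0,0,.019]
d=g-h;print('rad',d@ex,d[2],'y',d@np.array([-ex[1],ex[0],0]))
# arc table: relative displacement in tool x (-ex), tool z (down)
rho=np.hypot(.21,.011);a0=np.arctan2(.011,.21)
for i in range(1,17):
    A=i*.1;a,b=a0+A,a0+A-.1
    print(round(A,2),'dx',round(1000*rho*(np.cos(a)-np.cos(b)),1),'dz',round(-1000*rho*(np.sin(a)-np.sin(b)),1))
E
```

```text
clock: 4.82
tcp_pos: [0.4303, 0.2674, 0.0504]
orientation: [0.157, -3.138, -0.0]
contact_force: [-0.8, -0.9, -0.4]
grip_width: 0.0001
gripper_force: 0.0
rad -0.2114551636826497 0.009401917197944837 y -0.0006474371381675111
0.1 dx -2.1 dz -20.9
0.2 dx -4.2 dz -20.6
0.3 dx -6.3 dz -20.1
0.4 dx -8.2 dz -19.3
0.5 dx -10.1 dz -18.4
0.6 dx -11.9 dz -17.3
0.7 dx -13.6 dz -16.0
0.8 dx -15.1 dz -14.6
0.9 dx -16.5 dz -13.0
1.0 dx -17.7 dz -11.3
1.1 dx -18.8 dz -9.5
1.2 dx -19.6 dz -7.6
1.3 dx -20.3 dz -5.6
1.4 dx -20.7 dz -3.5
1.5 dx -21.0 dz -1.4
1.6 dx -21.0 dz 0.7
```

Run:
```python
from h import *
snap('wrist','w2.png');snap('scene','s2.png')
for n in('wrist','scene'):
  for l in r.landmark_of('lid_tab',n)[:2]: print(n,l)
a=cv2.imread('pics/w2.png');b=cv2.imread('pics/s2.png')[210:330,220:380]
b=cv2.resize(b,(400,300),interpolation=cv2.INTER_CUBIC);a=cv2.resize(a,(400,300))
cv2.imwrite('pics/c2.png',np.hstack([a,b]))
```

```text
wrist {'xyz': [0.4293, 0.2637, 0.0707], 'score': 0.56}
wrist {'xyz': [0.4414, 0.0287, 0.0003], 'score': 0.19}
scene {'xyz': [0.4312, 0.2669, 0.0683], 'score': 0.79}
```

View pics/c2.png

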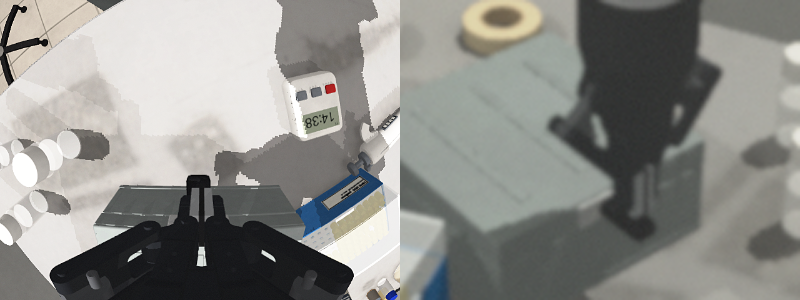

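Run:
```python
from h import *
a=cv2.imread('pics/w2.png')[270:430,240:400];a=cv2.resize(a,(480,480),interpolation=cv2.INTER_CUBIC)
cv2.imwrite('pics/c3.png',np.clip(a.astype(float)*2,0,255).astype(np.uint8))
st()
d=np.load('pics/w2.png.npy');print(d[275:400:8,322].round(3));print(d[275:400:8,308].round(3))
```

```text
t 5.03 tcp [0.4303 0.2673 0.0504] ori [ 0.157 -3.138 -0.   ] F [-0.8 -0.5 -0.4] w 0.0002 g 0.0
[0.247 0.17  0.167 0.167 0.147 0.139 0.135 0.13  0.124 0.123 0.122 0.124
 0.125 0.125 0.127 0.181]
[0.247 0.17  0.167 0.168 0.149 0.14  0.135 0.13  0.124 0.118 0.114 0.109
 0.105 0.102 0.093 0.093]
```

View pics/c3.png

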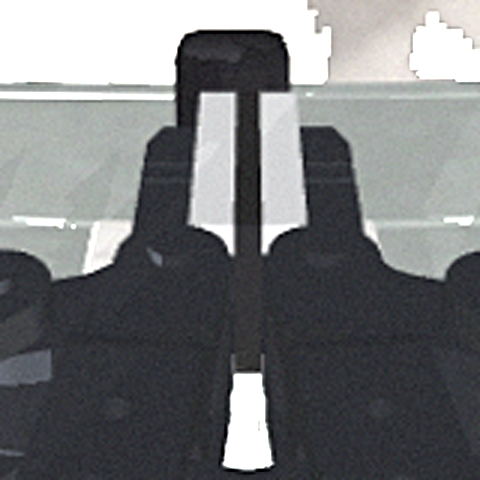

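Run:
```python
from h import *
d=np.load('pics/w2.png.npy');c=r.get_calibration('wrist');K=c['mtx'];E=c['extrinsics']
y=np.radians(5.7);M=np.array([[np.cos(y),np.sin(y),0],[-np.sin(y),np.cos(y),0],[0,0,1]])
def pt(u,v):
    a=(u-K[0,2])/K[0,0];b=(v-K[1,2])/K[0,0];t=np.hypot(a,b);ray=np.array([a/t*np.sin(t),b/t*np.sin(t),np.cos(t)])
    p=E[:3,:3]@(ray/ray[2]*d[v,u])+E[:3,3];return (M@(p-[.5510,.2801,0])*1000).round(0)
print(K,E.round(3))
for u,v in((322,283),(322,290),(322,298),(322,306),(322,320),(312,304),(335,304),(312,330),(335,330),(300,325),(355,325),(302,290),(302,306),(280,303),(380,320)): print(u,v,pt(u,v),d[v,u])
```

```text
[[371.64829954   0.         322.18927033]
 [  0.         371.64829954 247.00304863]
 [  0.           0.           1.        ]] [[-0.1    0.946  0.308  0.351]
 [ 0.995  0.095  0.031  0.259]
 [ 0.     0.31  -0.951  0.229]
 [ 0.     0.     0.     1.   ]]
322 283 [-132.   -2.   72.] 0.17036283
322 290 [-131.   -2.   76.] 0.16689688
322 298 [-127.   -2.   76.] 0.16814283
322 306 [-132.   -2.   95.] 0.14822713
322 320 [-132.   -2.  106.] 0.13772298
312 304 [-133.   -6.   94.] 0.1491562
335 304 [-133.    4.   94.] 0.14923275
312 330 [-132.   -5.  113.] 0.13114901
335 330 [-133.    3.  114.] 0.13010849
300 325 [-128.  -10.  102.] 0.14317204
355 325 [-128.   11.  103.] 0.14181212
302 290 [-130.  -11.   75.] 0.16866566
302 306 [-123.  -11.   77.] 0.16894245
280 303 [-90. -30.   8.] 0.2449805
380 320 [-91.  33.  33.] 0.22039872
```

Run:
```python
from h import *
y=np.radians(5.7);M=np.array([[np.cos(y),np.sin(y),0],[-np.sin(y),np.cos(y),0],[0,0,1]])
ims=[]
for n in('scene','side'):
    im,d=snap(n,n+'3.png');c=r.get_calibration(n);v,u=np.mgrid[0:480,0:640];K=c['mtx']
    P=np.stack([(u-K[0,2])/K[0,0]*d,(v-K[1,2])/K[1,1]*d,d],-1)@c['extrinsics'][:3,:3].T+c['extrinsics'][:3,3]
    Q=(P-[.5510,.2801,0])@M.T*1000
    m=(d>0)&(abs(Q[...,1])<25)&(Q[...,0]<-96)&(Q[...,0]>-160)&(Q[...,2]>30)
    for z in range(30,150,6):
        s=Q[m&(Q[...,2]>=z)&(Q[...,2]<z+6)]
        if len(s)>3: print(n,z,len(s),s.min(0).round(),s.max(0).round())
    c0=w2p(n,[.43,.267,.08]);t=im[c0[1]-60:c0[1]+60,c0[0]-50:c0[0]+50,::-1];ims.append(cv2.resize(t,(400,480),interpolation=cv2.INTER_CUBIC))
cv2.imwrite('pics/c4.png',np.clip(np.hstack(ims).astype(float)*1.8,0,255).astype(np.uint8))
```

```text
scene 66 32 [-133.   -8.   66.] [-97.   9.  72.]
scene 72 125 [-132.  -10.   72.] [-96.  10.  78.]
scene 78 10 [-123.   -2.   78.] [-96.   7.  80.]
scene 84 9 [-130.   -5.   88.] [-123.    8.   90.]
scene 90 27 [-132.  -11.   90.] [-112.   14.   96.]
scene 96 54 [-132.  -13.   96.] [-116.   16.  102.]
scene 102 44 [-132.  -13.  102.] [-114.   16.  108.]
scene 108 50 [-132.  -12.  108.] [-114.   16.  114.]
scene 114 48 [-131.  -12.  114.] [-116.   16.  120.]
scene 120 41 [-132.   -9.  120.] [-121.   16.  126.]
scene 126 32 [-133.  -20.  126.] [-124.   17.  132.]
scene 132 80 [-135.  -24.  132.] [-106.   25.  138.]
scene 138 108 [-133.  -25.  138.] [-108.   24.  144.]
scene 144 54 [-134.  -25.  144.] [-104.   25.  150.]
side 66 42 [-133.    4.   66.] [-96.   8.  72.]
side 72 148 [-132.  -10.   72.] [-96.   8.  78.]
side 84 13 [-132.   -6.   85.] [-111.    7.   90.]
side 90 29 [-133.   -7.   91.] [-111.   12.   96.]
side 96 39 [-133.   -1.   96.] [-111.   15.  102.]
side 102 35 [-132.   -5.  103.] [-111.   15.  108.]
side 108 44 [-133.   -8.  108.] [-110.   15.  114.]
side 114 31 [-129.   -2.  114.] [-111.   15.  120.]
side 126 16 [-121.  -25.  126.] [-108.   25.  132.]
side 132 21 [-121.  -23.  132.] [-109.   14.  138.]
side 138 15 [-114.    4.  138.] [-110.   23.  144.]
side 144 13 [-117.   13.  145.] [-107.   16.  150.]
```

View pics/c4.png

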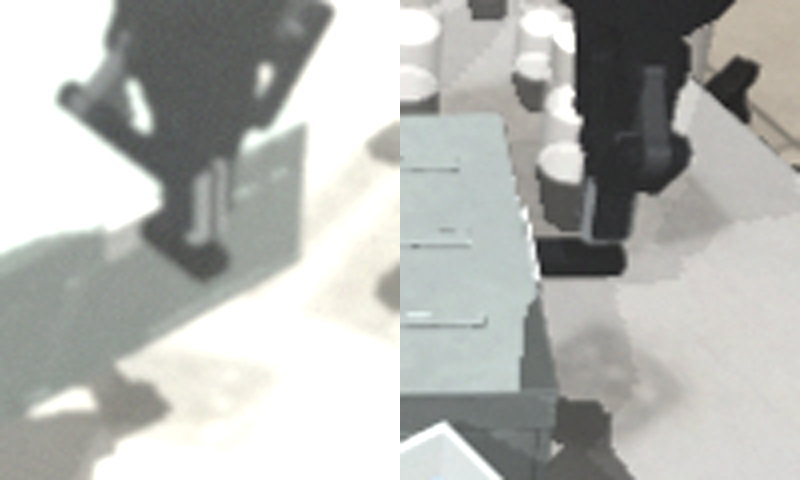

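Run:
```python
from h import *
c=r.get_calibration('wrist');K=c['mtx'];E=c['extrinsics'];o=r.get_obs();Rt=R.from_rotvec(o['orientation']).as_matrix();p0=np.array(o['tcp_pos'])
C=np.eye(4);C[:3,:3]=Rt.T@E[:3,:3];C[:3,3]=Rt.T@(E[:3,3]-p0)   # cam in tool
for f in('w1','w2'):
    d=np.load(f'pics/{f}.png.npy');v,u=np.mgrid[0:480,0:640]
    a=(u-K[0,2])/K[0,0];b=(v-K[1,2])/K[0,0];t=np.hypot(a,b)+1e-9
    ray=np.stack([a/t*np.tan(t),b/t*np.tan(t),np.ones_like(t)],-1)
    P=(ray*d[...,None])@C[:3,:3].T+C[:3,3]
    m=(d>0)&(abs(P[...,0])<.02)&(abs(P[...,1])<.045)&(P[...,2]<.0)
    q=P[m]*1000
    for lo in range(-80,0,6):
        s=q[(q[:,2]>=lo)&(q[:,2]<lo+6)]
        if len(s): print(f,lo,len(s),'x',s[:,0].min().round(),s[:,0].max().round(),'y',s[:,1].min().round(),s[:,1].max().round())
```

```text
w1 -80 1134 x -11.0 13.0 y -45.0 41.0
w1 -74 806 x -11.0 12.0 y -39.0 38.0
w1 -68 897 x -11.0 12.0 y -39.0 38.0
w1 -62 761 x -12.0 12.0 y -39.0 38.0
w1 -56 728 x -11.0 12.0 y -40.0 38.0
w1 -50 557 x -11.0 12.0 y -39.0 38.0
w1 -44 203 x -10.0 11.0 y -33.0 31.0
w2 -80 605 x -11.0 14.0 y -22.0 21.0
w2 -74 819 x -11.0 12.0 y -14.0 13.0
w2 -68 642 x 6.0 12.0 y -14.0 13.0
w2 -62 560 x 6.0 12.0 y -14.0 13.0
w2 -56 527 x 6.0 12.0 y -14.0 13.0
w2 -50 464 x 6.0 12.0 y -14.0 13.0
w2 -44 179 x 6.0 12.0 y -13.0 11.0
w2 -32 176 x -1.0 12.0 y -11.0 4.0
w2 -26 615 x -3.0 12.0 y -12.0 6.0
w2 -20 78 x 8.0 12.0 y -12.0 5.0
```

The pictures and depth show the shut fingertips are about 39 mm short of the reported TCP, above the tab (crop right: tips at (600,240), tab at (590,257)). So the real grasp point is about 58 mm behind the reported TCP. I'll open the fingers and go 37 mm lower.

```bash
python3 -m jog '[{"fingers":0.045,"x":0,"y":0,"z":0,"rx":0,"ry":0,"rz":0},{"fingers":0.045,"x":0,"y":0,"z":0,"rx":0,"ry":0,"rz":0},{"fingers":0.045,"x":0,"y":0,"z":0,"rx":0,"ry":0,"rz":0},{"fingers":0.045,"x":-0.001,"y":0,"z":0.018,"rx":0,"ry":0,"rz":0},{"fingers":0.045,"x":0,"y":0,"z":0.019,"rx":0,"ry":0,"rz":0},{"fingers":0.045,"x":0,"y":0,"z":0,"rx":0,"ry":0,"rz":0}]' | egrep 'tcp|force|width' && python3 -m jog '[{"fingers":0.0,"x":0,"y":0,"z":0,"rx":0,"ry":0,"rz":0},{"fingers":0.0,"x":0,"y":0,"z":0,"rx":0,"ry":0,"rz":0},{"fingers":0.0,"x":0,"y":0,"z":0,"rx":0,"ry":0,"rz":0},{"fingers":0.0,"x":0,"y":0,"z":0,"rx":0,"ry":0,"rz":0},{"fingers":0.0,"x":0,"y":0,"z":0,"rx":0,"ry":0,"rz":0}]' 20
```

```text
tcp_pos: [0.4298, 0.2663, 0.0114]
contact_force: [0.4, 0.8, -0.0]
grip_width: 0.0448
gripper_force: 0.0
clock: 6.5
tcp_pos: [0.4316, 0.265, 0.0137]
orientation: [0.155, -3.138, 0.005]
contact_force: [0.1, -5.9, 1.0]
grip_width: 0.0177
gripper_force: 23.2
```

```bash
python3 -m jog '[{"fingers":0.0,"x":-0.0021,"y":-0.001,"z":-0.0209,"rx":0,"ry":0,"rz":0},{"fingers":0.0,"x":-0.0042,"y":0,"z":-0.0206,"rx":0,"ry":0,"rz":0},{"fingers":0.0,"x":-0.0063,"y":0,"z":-0.0201,"rx":0,"ry":0,"rz":0},{"fingers":0.0,"x":-0.0082,"y":0,"z":-0.0193,"rx":0,"ry":0,"rz":0},{"fingers":0.0,"x":-0.0101,"y":0,"z":-0.0184,"rx":0,"ry":0,"rz":0},{"fingers":0.0,"x":-0.0119,"y":0,"z":-0.0173,"rx":0,"ry":0,"rz":0},{"fingers":0.0,"x":-0.0136,"y":0,"z":-0.016,"rx":0,"ry":0,"rz":0},{"fingers":0,"x":0,"y":0,"z":0,"rx":0,"ry":0,"rz":0}]'
cat >> h.py <<'E'
Y=np.radians(5.7);EX=np.array([np.cos(Y),np.sin(Y),0]);EY=np.array([-np.sin(Y),np.cos(Y),0]);C0=np.array([.5510,.2801,0])
RD=R.from_matrix(np.array([-EX,EY,[0,0,-1]]).T)
def case(p): d=np.array(p)-C0;return np.array([d@EX,d@EY,d[2]])
def grasp(o): return np.array(o['tcp_pos'])-.058*R.from_rotvec(o['orientation']).as_matrix()[:,2]
def lid():
    o=r.get_obs();g=case(grasp(o))-[.09,0,.06];a=np.arctan2(g[2],-g[0])-.0523
    print('lid~',round(a,3),'rho',round(np.hypot(g[0],g[2]),4),'y',round(g[1],4),'Fcase',(np.array([EX,EY,[0,0,1]])@o['contact_force']).round(1),'w',round(o['grip_width'],4),o['gripper_force'],'tilt',(RD.inv()*R.from_rotvec(o['orientation'])).as_rotvec(degrees=True).round(1));return a
E
python3 -c "from h import *;lid()"
```

```text
clock: 7.5
tcp_pos: [0.4876, 0.2707, 0.1471]
orientation: [0.155, -3.138, 0.003]
contact_force: [-4.0, -5.0, 2.6]
grip_width: 0.0177
gripper_force: 23.2
lid~ 0.703 rho 0.2116 y -0.003 Fcase [-4.4 -4.6  2.6] w 0.0177 23.247341215610504 tilt [0.1 0.  0.1]
```

```bash
python3 -m jog '[{"fingers":0.0,"x":-0.0151,"y":-0.0015,"z":-0.0146,"rx":0,"ry":0,"rz":0},{"fingers":0.0,"x":-0.0165,"y":0,"z":-0.013,"rx":0,"ry":0,"rz":0},{"fingers":0.0,"x":-0.0177,"y":0,"z":-0.0113,"rx":0,"ry":0,"rz":0},{"fingers":0.0,"x":-0.0188,"y":0,"z":-0.0095,"rx":0,"ry":0,"rz":0},{"fingers":0.0,"x":-0.0196,"y":0,"z":-0.0076,"rx":0,"ry":0,"rz":0},{"fingers":0.0,"x":0,"y":0,"z":0,"rx":0,"ry":0,"rz":0},{"fingers":0,"x":-0.006,"y":0,"z":-0.002,"rx":0,"ry":0,"rz":0},{"fingers":0,"x":0,"y":0,"z":0,"rx":0,"ry":0,"rz":0}]' >/dev/null; python3 -c "from h import *;lid()"; python3 -m jog '[{"fingers":0,"x":-0.006,"y":0,"z":-0.0018,"rx":0,"ry":0,"rz":0},{"fingers":0,"x":0,"y":0,"z":0,"rx":0,"ry":0,"rz":0}]' >/dev/null; python3 -c "from h import *;lid()"; python3 -m jog '[{"fingers":0,"x":-0.006,"y":0,"z":-0.0015,"rx":0,"ry":0,"rz":0},{"fingers":0,"x":0,"y":0,"z":0,"rx":0,"ry":0,"rz":0}]' >/dev/null; python3 -c "from h import *;lid()"
```

```text
lid~ 1.226 rho 0.2113 y -0.0028 Fcase [-2.1  1.3  4.5] w 0.0179 24.30843472480774 tilt [-0.  0. -0.]
lid~ 1.26 rho 0.2112 y -0.0029 Fcase [-2.8  0.7  5.1] w 0.0176 24.516630470752716 tilt [-0. -0. -0.]
lid~ 1.291 rho 0.2111 y -0.0028 Fcase [-2.3  1.7  4.9] w 0.0175 24.70716029405594 tilt [-0.  -0.1 -0. ]
```

```bash
python3 -m jog '[{"fingers":0,"x":-0.004,"y":0,"z":-0.0011,"rx":0,"ry":0,"rz":0},{"fingers":0,"x":-0.004,"y":0,"z":-0.001,"rx":0,"ry":0,"rz":0}]' >/dev/null; python3 -c "from h import *;lid()"; python3 -m jog '[{"fingers":0,"x":-0.003,"y":0,"z":-0.0006,"rx":0,"ry":0,"rz":0},{"fingers":0,"x":0,"y":0,"z":0,"rx":0,"ry":0,"rz":0}]' >/dev/null; python3 -c "from h import *;lid()"
```

```text
lid~ 1.326 rho 0.211 y -0.0028 Fcase [-2.2  2.7  1.6] w 0.0179 24.452899396419525 tilt [-0.  0. -0.]
lid~ 1.343 rho 0.211 y -0.0028 Fcase [-0.1  3.7  0.4] w 0.0177 24.391082525253296 tilt [-0. -0. -0.]
```

```bash
python3 -m jog '[{"fingers":0,"x":-0.003,"y":0,"z":-0.0005,"rx":0,"ry":0,"rz":0},{"fingers":0,"x":0,"y":0,"z":0,"rx":0,"ry":0,"rz":0}]' >/dev/null; python3 -c "from h import *;lid()"
```

```text
lid~ 1.356 rho 0.2111 y -0.0028 Fcase [-0.4  5.  -1.5] w 0.0177 24.272513687610626 tilt [-0. -0. -0.]
```

```bash
python3 -m jog '[{"fingers":0,"x":-0.003,"y":-0.0005,"z":-0.0004,"rx":0,"ry":0,"rz":0},{"fingers":0,"x":0,"y":0,"z":0,"rx":0,"ry":0,"rz":0}]' >/dev/null; python3 -c "from h import *;lid()"; python3 -m jog '[{"fingers":0,"x":-0.002,"y":0,"z":-0.0003,"rx":0,"ry":0,"rz":0},{"fingers":0,"x":0,"y":0,"z":0,"rx":0,"ry":0,"rz":0}]' >/dev/null; python3 -c "from h import *;lid()"
```

```text
lid~ 1.369 rho 0.2111 y -0.0028 Fcase [-0.8  6.2 -0.9] w 0.0177 24.27154004573822 tilt [-0.1 -0.  -0.1]
lid~ 1.378 rho 0.2111 y -0.0028 Fcase [-1.3  5.8 -1.5] w 0.0175 24.377519488334656 tilt [-0.1  0.  -0.1]
```

```bash
for i in 1; do python3 -m jog '[{"fingers":0,"x":-0.003,"y":0.001,"z":-0.0003,"rx":0,"ry":0,"rz":0},{"fingers":0,"x":0,"y":0,"z":0,"rx":0,"ry":0,"rz":0}]' >/dev/null; python3 -c "from h import *;lid()"; python3 -m jog '[{"fingers":0,"x":-0.002,"y":0.001,"z":-0.0002,"rx":0,"ry":0,"rz":0},{"fingers":0,"x":0,"y":0,"z":0,"rx":0,"ry":0,"rz":0}]' >/dev/null; python3 -c "from h import *;lid()"; done
```

```text
lid~ 1.395 rho 0.2111 y -0.0028 Fcase [-0.3  4.1 -0.5] w 0.0177 24.550110697746277 tilt [-0. -0. -0.]
lid~ 1.405 rho 0.2111 y -0.0028 Fcase [-1.2 -0.2  0.6] w 0.0175 24.799159169197083 tilt [ 0.1 -0.   0. ]
```

Run:
```python
from h import *
for n in('scene','side'):
    r.grab_frame(n)
    for l in r.landmark_of('stay_bar',n)[:2]: print(n,case(l['xyz']).round(3),l['score'])
```

```text
scene [-0.181  0.116  0.001] 0.59
scene [ 0.05  -0.138  0.082] 0.58
side [ 0.051 -0.135  0.086] 0.66
```

```bash
python3 -m jog '[{"fingers":0,"x":-0.003,"y":0,"z":-0.0002,"rx":0,"ry":0,"rz":0},{"fingers":0,"x":0,"y":0,"z":0,"rx":0,"ry":0,"rz":0}]' >/dev/null; python3 -c "from h import *;lid()"; python3 -m jog '[{"fingers":0,"x":-0.002,"y":0,"z":-0.0001,"rx":0,"ry":0,"rz":0},{"fingers":0,"x":0,"y":0,"z":0,"rx":0,"ry":0,"rz":0}]' >/dev/null; python3 -c "from h import *;lid()"; python3 -m jog '[{"fingers":0,"x":-0.002,"y":0,"z":0,"rx":0,"ry":0,"rz":0},{"fingers":0,"x":0,"y":0,"z":0,"rx":0,"ry":0,"rz":0}]' >/dev/null; python3 -c "from h import *;lid()"
```

```text
lid~ 1.42 rho 0.2111 y -0.0027 Fcase [-1.3 -2.5  2.9] w 0.018 25.133323073387146 tilt [ 0.1 -0.   0. ]
lid~ 1.429 rho 0.2111 y -0.0027 Fcase [-0.9 -4.5  4.2] w 0.0176 25.38883477449417 tilt [ 0.1 -0.   0. ]
lid~ 1.439 rho 0.211 y -0.0027 Fcase [-0.4 -4.6  4.5] w 0.0174 25.524100363254547 tilt [ 0.1 -0.1  0. ]
```

```bash
python3 -m jog '[{"fingers":0,"x":-0.002,"y":0,"z":0,"rx":0,"ry":0,"rz":0},{"fingers":0,"x":0,"y":0,"z":0,"rx":0,"ry":0,"rz":0}]' >/dev/null; python3 -c "from h import *;lid()"; python3 -m jog '[{"fingers":0,"x":-0.002,"y":0,"z":0.0001,"rx":0,"ry":0,"rz":0},{"fingers":0,"x":0,"y":0,"z":0,"rx":0,"ry":0,"rz":0}]' >/dev/null; python3 -c "from h import *;lid()"
```

```text
lid~ 1.449 rho 0.211 y -0.0027 Fcase [-1.6 -5.2  5.4] w 0.0175 25.660095512866974 tilt [ 0.1 -0.1  0. ]
lid~ 1.459 rho 0.211 y -0.0027 Fcase [-1.1 -4.8  6.4] w 0.0173 25.782723426818848 tilt [ 0.  -0.1  0. ]
```

```bash
python3 -m jog '[{"fingers":0,"x":-0.003,"y":-0.001,"z":-0.001,"rx":0,"ry":0,"rz":0},{"fingers":0,"x":0,"y":0,"z":0,"rx":0,"ry":0,"rz":0}]' >/dev/null; python3 -c "from h import *;lid()"; python3 -m jog '[{"fingers":0,"x":-0.002,"y":0,"z":0.0,"rx":0,"ry":0,"rz":0},{"fingers":0,"x":0,"y":0,"z":0,"rx":0,"ry":0,"rz":0}]' >/dev/null; python3 -c "from h import *;lid()"; python3 -m jog '[{"fingers":0,"x":-0.002,"y":0,"z":0.0,"rx":0,"ry":0,"rz":0},{"fingers":0,"x":0,"y":0,"z":0,"rx":0,"ry":0,"rz":0}]' >/dev/null; python3 -c "from h import *;lid()"
```

```text
lid~ 1.471 rho 0.211 y -0.0027 Fcase [-0.8 -3.1  1.6] w 0.0178 25.356866419315338 tilt [-0. -0. -0.]
lid~ 1.479 rho 0.211 y -0.0027 Fcase [-1.6 -3.3  2.2] w 0.0178 25.4658043384552 tilt [ 0.  0. -0.]
lid~ 1.484 rho 0.211 y -0.0027 Fcase [-5.1 -5.   5.2] w 0.0178 25.741633772850037 tilt [ 0.   0.1 -0. ]
```

```bash
python3 -m jog '[{"fingers":0,"x":-0.002,"y":0,"z":0.0001,"rx":0,"ry":0,"rz":0},{"fingers":0,"x":0,"y":0,"z":0,"rx":0,"ry":0,"rz":0}]' >/dev/null; python3 -c "from h import *;lid()"; python3 -c "
from h import *
for n in('scene','side'):
    r.grab_frame(n)
    for l in r.landmark_of('stay_bar',n)[:2]: print(n,case(l['xyz']).round(3),l['score'])"
```

```text
lid~ 1.49 rho 0.211 y -0.0027 Fcase [-8.8 -4.5  5.9] w 0.0179 26.050090491771698 tilt [ 0.1  0.2 -0.1]
scene [ 0.035 -0.137  0.097] 0.75
scene [-0.182  0.115  0.002] 0.37
side [ 0.032 -0.135  0.1  ] 0.62
```

```bash
python3 -m jog '[{"fingers":0,"x":-0.0007,"y":-0.001,"z":0,"rx":0,"ry":0,"rz":0},{"fingers":0,"x":0,"y":0,"z":0,"rx":0,"ry":0,"rz":0}]' >/dev/null; python3 -c "from h import *;lid()"; python3 -m jog '[{"fingers":0,"x":0.002,"y":0,"z":0,"rx":0,"ry":0,"rz":0},{"fingers":0.05,"x":0.002,"y":0,"z":0,"rx":0,"ry":0,"rz":0},{"fingers":0.05,"x":0,"y":0,"z":0,"rx":0,"ry":0,"rz":0},{"fingers":0.05,"x":0,"y":0,"z":0,"rx":0,"ry":0,"rz":0},{"fingers":0.05,"x":0,"y":0,"z":-0.03,"rx":0,"ry":0,"rz":0},{"fingers":0.05,"x":0,"y":0,"z":-0.04,"rx":0,"ry":0,"rz":0},{"fingers":0.05,"x":0,"y":0,"z":0,"rx":0,"ry":0,"rz":0},{"fingers":0.05,"x":0,"y":0,"z":0,"rx":0,"ry":0,"rz":0}]'
python3 - <<'E'
from h import *
lid()
for n in('scene','side'):
    r.grab_frame(n)
    for t in('stay_bar','lid_tab'):
        for l in r.landmark_of(t,n)[:1]: print(n,t,case(l['xyz']).round(3),l['score'])
goto([.441,.032,.10],RD)
E
```

```text
lid~ 1.49 rho 0.2109 y -0.0027 Fcase [-9.2 -2.6  6.6] w 0.0173 26.03270262479782 tilt [ 0.   0.3 -0.1]
clock: 14.65
tcp_pos: [0.6333, 0.2845, 0.2824]
orientation: [0.157, -3.138, 0.0]
contact_force: [0.6, -0.6, -0.2]
grip_width: 0.0499
gripper_force: 0.0
lid~ 1.491 rho 0.2805 y -0.0038 Fcase [ 0.5 -0.7 -0.2] w 0.0499 0.0 tilt [ 0.  0. -0.]
scene stay_bar [ 0.027 -0.141  0.1  ] 0.52
scene lid_tab [ 0.075 -0.004  0.265] 0.7
side stay_bar [ 0.03  -0.133  0.099] 0.55
side lid_tab [ 0.075 -0.006  0.269] 0.9
shift tool mm [ 216.1 -231.9  182.3] turn deg [-0.  -0.1  0. ]
```

```bash
python3 -m jog '[{"fingers":0.05,"x":0.036,"y":-0.0385,"z":0,"rx":0,"ry":0,"rz":0},{"fingers":0.05,"x":0.036,"y":-0.0385,"z":0,"rx":0,"ry":0,"rz":0},{"fingers":0.05,"x":0.036,"y":-0.0385,"z":0,"rx":0,"ry":0,"rz":0},{"fingers":0.05,"x":0.036,"y":-0.0385,"z":0,"rx":0,"ry":0,"rz":0},{"fingers":0.05,"x":0.036,"y":-0.0385,"z":0.05,"rx":0,"ry":0,"rz":0},{"fingers":0.05,"x":0.036,"y":-0.0385,"z":0.05,"rx":0,"ry":0,"rz":0},{"fingers":0.05,"x":0,"y":0,"z":0.05,"rx":0,"ry":0,"rz":0},{"fingers":0.05,"x":0,"y":0,"z":0.04,"rx":0,"ry":0,"rz":0}]' >/dev/null;  python3 -m jog '[{"fingers":0.05,"x":0,"y":0,"z":0,"rx":0,"ry":0,"rz":0}]'
python3 - <<'E'
from h import *
goto([.4405,.0315,-.021],RD)
snap('wrist','w4.png')
for t in ('sample_vial','small_vial'):
    for l in r.landmark_of(t,'wrist')[:3]: print(t,np.round(l['xyz'],3),l['score'])
r.grab_frame('scene')
for l in r.landmark_of('sample_vial','scene')[:4]: print(np.round(l['xyz'],3),l['score'])
print(r.get_obs()['joints'].round(2))
E
```

```text
clock: 16.08
tcp_pos: [0.4479, 0.0445, 0.1047]
orientation: [0.157, -3.132, 0.0]
contact_force: [-0.6, -0.5, 0.8]
grip_width: 0.0497
gripper_force: 0.0
shift tool mm [  7.9 -12.2 125.7] turn deg [ 0.  -0.3  0. ]
sample_vial [ 0.509  0.046 -0.003] 0.87
sample_vial [ 0.424  0.114 -0.   ] 0.68
sample_vial [ 0.438  0.03  -0.002] 0.62
small_vial [ 0.474 -0.052 -0.003] 0.72
[0.513 0.055 0.003] 0.91
[ 0.443  0.03  -0.   ] 0.59
[0.641 0.286 0.065] 0.42
[ 0.1   0.26 -0.39  2.13  0.14  0.78  1.3 ]
```

```bash
python3 -m jog '[{"fingers":0.05,"x":0.008,"y":-0.0122,"z":0,"rx":0,"ry":0,"rz":0},{"fingers":0.05,"x":0,"y":0,"z":0.015,"rx":0,"ry":0,"rz":0},{"fingers":0.05,"x":0,"y":0,"z":0.03,"rx":0,"ry":0,"rz":0},{"fingers":0.05,"x":0,"y":0,"z":0.03,"rx":0,"ry":0,"rz":0},{"fingers":0.05,"x":0,"y":0,"z":0.025,"rx":0,"ry":0,"rz":0},{"fingers":0.05,"x":0,"y":0,"z":0.02,"rx":0,"ry":0,"rz":0},{"fingers":0.05,"x":0,"y":0,"z":0.005,"rx":0,"ry":0,"rz":0},{"fingers":0.05,"x":0,"y":0,"z":0,"rx":0,"ry":0,"rz":0}]';python3 - <<'E'
from h import *
goto([.4405,.0315,-.021],RD)
E
```

```text
clock: 17.32
tcp_pos: [0.4434, 0.032, -0.0184]
orientation: [0.157, -3.137, -0.0]
contact_force: [0.3, 0.2, 1.0]
grip_width: 0.0496
gripper_force: 0.0
shift tool mm [ 2.9 -0.2  2.6] turn deg [ 0. -0.  0.]
```

```bash
python3 -m jog '[{"fingers":0.0,"x":0.002,"y":0,"z":0.001,"rx":0,"ry":0,"rz":0},{"fingers":0,"x":0,"y":0,"z":0,"rx":0,"ry":0,"rz":0},{"fingers":0,"x":0,"y":0,"z":0,"rx":0,"ry":0,"rz":0},{"fingers":0,"x":0,"y":0,"z":0,"rx":0,"ry":0,"rz":0},{"fingers":0,"x":0,"y":0,"z":0,"rx":0,"ry":0,"rz":0}]' 20; python3 -c "
from h import *
p=C0-.045*EX+.03*EY; goto([p[0],p[1],-.0183+.007],RD)"
```

```text
clock: 17.95
tcp_pos: [0.4419, 0.0318, -0.0187]
orientation: [-0.157, 3.137, -0.0]
contact_force: [-0.4, -0.4, 7.0]
grip_width: 0.027
gripper_force: 21.0
shift tool mm [-88.3 266.3  -7.4] turn deg [-0.  0.  0.]
```

```bash
python3 -m jog '[{"fingers":0,"x":0,"y":0,"z":-0.02,"rx":0,"ry":0,"rz":0},{"fingers":0,"x":0,"y":0,"z":-0.045,"rx":0,"ry":0,"rz":0},{"fingers":0,"x":0,"y":0,"z":-0.045,"rx":0,"ry":0,"rz":0},{"fingers":0,"x":-0.006,"y":0.02,"z":0,"rx":0,"ry":0,"rz":0},{"fingers":0,"x":-0.012,"y":0.035,"z":0,"rx":0,"ry":0,"rz":0},{"fingers":0,"x":-0.012,"y":0.036,"z":0,"rx":0,"ry":0,"rz":0},{"fingers":0,"x":-0.012,"y":0.036,"z":0,"rx":0,"ry":0,"rz":0},{"fingers":0,"x":-0.012,"y":0.036,"z":0,"rx":0,"ry":0,"rz":0}]' |grep -E 'width|gripper'; python3 -m jog '[{"fingers":0,"x":-0.012,"y":0.036,"z":0,"rx":0,"ry":0,"rz":0},{"fingers":0,"x":-0.012,"y":0.036,"z":0,"rx":0,"ry":0,"rz":0},{"fingers":0,"x":-0.0103,"y":0.0313,"z":0,"rx":0,"ry":0,"rz":0},{"fingers":0,"x":0,"y":0,"z":0,"rx":0,"ry":0,"rz":0},{"fingers":0,"x":0,"y":0,"z":0,"rx":0,"ry":0,"rz":0}]'
python3 - <<'E'
from h import *
p=C0-.045*EX+.03*EY; goto([p[0],p[1],-.0183+.007],RD)
snap('scene','s5.png');snap('side','d5.png')
for n in('scene','side'):
    for t in('sample_vial','stay_bar','case_floor'):
        for l in r.landmark_of(t,n)[:3]: print(n,t,case(l['xyz']).round(3),l['score'])
a=cv2.imread('pics/s5.png')[120:360,160:480];b=cv2.imread('pics/d5.png')[120:360,160:480]
cv2.imwrite('pics/c5.png',cv2.resize(np.hstack([a,b]),(800,300)))
E
```

```text
grip_width: 0.0275
gripper_force: 20.4
clock: 19.58
tcp_pos: [0.5027, 0.3046, 0.0904]
orientation: [0.156, -3.137, 0.002]
contact_force: [0.5, -0.2, -1.1]
grip_width: 0.0269
gripper_force: 20.4
shift tool mm [ -0.7   0.9 101.7] turn deg [-0.1 -0.   0. ]
scene sample_vial [-0.058 -0.219  0.004] 0.93
scene sample_vial [-0.041  0.028  0.111] 0.64
scene sample_vial [-0.138 -0.153  0.004] 0.62
scene stay_bar [ 0.028 -0.141  0.098] 0.53
scene case_floor [-0.02   0.022  0.005] 0.57
side sample_vial [-0.139 -0.157  0.004] 0.8
side sample_vial [-0.06  -0.222 -0.001] 0.47
side sample_vial [-0.048  0.031  0.109] 0.4
side stay_bar [ 0.03  -0.135  0.1  ] 0.83
side stay_bar [ 0.024 -0.099  0.102] 0.42
side case_floor [-0.019  0.024  0.009] 0.73
```

View pics/c5.png

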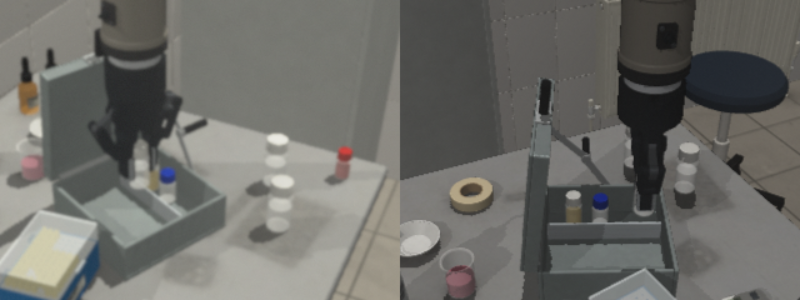

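Left part: the vial hangs over the wide compartment at about (135,170), the lid stands at (80,120), and the stay bar is at (195,127). The other vials are untouched, so I'll lower this one.

```bash
python3 -m jog '[{"fingers":0,"x":0,"y":0,"z":0.02,"rx":0,"ry":0,"rz":0},{"fingers":0,"x":0,"y":0,"z":0.03,"rx":0,"ry":0,"rz":0},{"fingers":0,"x":0,"y":0,"z":0.025,"rx":0,"ry":0,"rz":0},{"fingers":0,"x":0,"y":0,"z":0.015,"rx":0,"ry":0,"rz":0},{"fingers":0,"x":0,"y":0,"z":0.009,"rx":0,"ry":0,"rz":0},{"fingers":0,"x":0,"y":0,"z":0,"rx":0,"ry":0,"rz":0},{"fingers":0,"x":0,"y":0,"z":0,"rx":0,"ry":0,"rz":0}]'
```

```text
clock: 20.85
tcp_pos: [0.5035, 0.306, -0.0075]
orientation: [-0.157, 3.137, 0.001]
contact_force: [0.1, 0.5, 0.7]
grip_width: 0.0271
gripper_force: 20.4
```

```bash
python3 -m jog '[{"fingers":0,"x":0,"y":0,"z":0.003,"rx":0,"ry":0,"rz":0},{"fingers":0,"x":0,"y":0,"z":0,"rx":0,"ry":0,"rz":0}]'|egrep 'tcp|force'; python3 -m jog '[{"fingers":0,"x":0,"y":0,"z":0.0015,"rx":0,"ry":0,"rz":0},{"fingers":0,"x":0,"y":0,"z":0,"rx":0,"ry":0,"rz":0}]'|egrep 'tcp|force'
```

```text
tcp_pos: [0.5031, 0.3056, -0.011]
contact_force: [-0.7, 0.8, -0.2]
gripper_force: 20.4
tcp_pos: [0.5031, 0.3057, -0.0125]
contact_force: [0.1, -0.3, 0.5]
gripper_force: 20.5
```

```bash
python3 -m jog '[{"fingers":0,"x":0,"y":0,"z":0.001,"rx":0,"ry":0,"rz":0},{"fingers":0,"x":0,"y":0,"z":0,"rx":0,"ry":0,"rz":0}]'|egrep 'tcp|force'; python3 -m jog '[{"fingers":0,"x":0,"y":0,"z":0.001,"rx":0,"ry":0,"rz":0},{"fingers":0,"x":0,"y":0,"z":0,"rx":0,"ry":0,"rz":0}]'|egrep 'tcp|force'
```

```text
tcp_pos: [0.5032, 0.3057, -0.0126]
contact_force: [-2.9, -2.2, 9.4]
gripper_force: 21.4
tcp_pos: [0.5033, 0.3057, -0.0127]
contact_force: [-4.5, -4.2, 19.2]
gripper_force: 22.3
```

```bash
python3 -m jog '[{"fingers":0,"x":0,"y":0,"z":-0.0022,"rx":0,"ry":0,"rz":0},{"fingers":0.05,"x":0,"y":0,"z":0,"rx":0,"ry":0,"rz":0},{"fingers":0.05,"x":0,"y":0,"z":0,"rx":0,"ry":0,"rz":0},{"fingers":0.05,"x":0,"y":0,"z":0,"rx":0,"ry":0,"rz":0},{"fingers":0.05,"x":0,"y":0,"z":-0.02,"rx":0,"ry":0,"rz":0},{"fingers":0.05,"x":0,"y":0,"z":-0.04,"rx":0,"ry":0,"rz":0},{"fingers":0.05,"x":0,"y":0,"z":-0.05,"rx":0,"ry":0,"rz":0},{"fingers":0.0,"x":0,"y":0,"z":-0.04,"rx":0,"ry":0,"rz":0}]'
cat >> h.py <<'E'
p_=np.array([.65,0,-.75]);p_/=np.linalg.norm(p_)
def pushpose(bar,back,lean=25,ytip=-.122):
    c,s=np.cos(np.radians(lean)),np.sin(np.radians(lean));zt=c*p_+[0,s,0];yt=np.array([0,c,0])-s*p_;xt=np.cross(yt,zt)
    B=np.array([EX,EY,[0,0,1]]).T;Rt=R.from_matrix(B@np.array([xt,yt,zt]).T)
    P=np.array([bar[0],ytip,bar[2]])-p_*(.006+.013*s)-back*p_
    return C0+B@(P+.039*zt),Rt
E
python3 - <<'E'
from h import *
snap('scene','s6.png');snap('side','d6.png')
for n in('scene','side'):
    for t in('sample_vial','stay_bar'):
        for l in r.landmark_of(t,n)[:3]: print(n,t,case(l['xyz']).round(3),l['score'])
goto(*pushpose([.029,0,.0995],.05))
a=cv2.imread('pics/s6.png')[170:330,190:350];b=cv2.imread('pics/d6.png')[180:340,240:400]
cv2.imwrite('pics/c6.png',cv2.resize(np.hstack([a,b]),(800,400),interpolation=cv2.INTER_CUBIC))
E
```

```text
clock: 22.85
tcp_pos: [0.5033, 0.3061, 0.1409]
orientation: [-0.157, 3.136, 0.002]
contact_force: [-0.2, 0.2, -0.9]
grip_width: 0.0332
gripper_force: 0.0
scene sample_vial [-0.044  0.031  0.007] 0.95
scene sample_vial [-0.179  0.116 -0.001] 0.65
scene sample_vial [-0.137 -0.155  0.003] 0.6
scene stay_bar [ 0.029 -0.138  0.103] 0.54
side sample_vial [-0.046  0.03   0.004] 0.82
side sample_vial [-0.061 -0.22  -0.001] 0.71
side sample_vial [-0.141 -0.154 -0.001] 0.59
side stay_bar [ 0.029 -0.134  0.101] 0.72
shift tool mm [ -57.7 -135.1   17.9] turn deg [-24.  -40.3  -8.9]
```

View pics/c6.png

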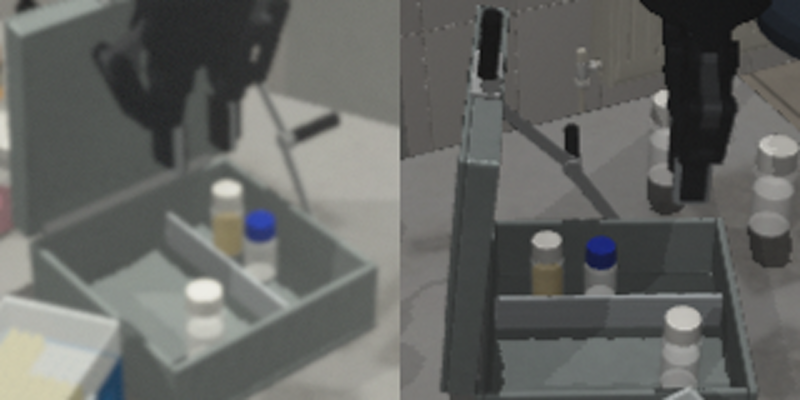

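The vial stands upright in the wide compartment at (205,320) in the left part. The stay is locked, with its bar at (315,128) left and (572,140) right. Next is the push pose.

```bash
python3 -m jog '[{"fingers":0,"x":-0.019,"y":-0.045,"z":0.006,"rx":0,"ry":0,"rz":0},{"fingers":0,"x":-0.019,"y":-0.045,"z":0.006,"rx":0,"ry":0,"rz":0},{"fingers":0,"x":-0.019,"y":-0.045,"z":0.006,"rx":0,"ry":0,"rz":0},{"fingers":0,"x":0,"y":0,"z":0,"rx":-4.8,"ry":-8.06,"rz":-1.78},{"fingers":0,"x":0,"y":0,"z":0,"rx":-4.8,"ry":-8.06,"rz":-1.78},{"fingers":0,"x":0,"y":0,"z":0,"rx":-4.8,"ry":-8.06,"rz":-1.78},{"fingers":0,"x":0,"y":0,"z":0,"rx":-4.8,"ry":-8.06,"rz":-1.78},{"fingers":0,"x":0,"y":0,"z":0,"rx":-4.8,"ry":-8.06,"rz":-1.78}]' >/dev/null; python3 -m jog '[{"fingers":0,"x":0,"y":0,"z":0,"rx":0,"ry":0,"rz":0},{"fingers":0,"x":0,"y":0,"z":0,"rx":0,"ry":0,"rz":0}]'
python3 - <<'E'
from h import *
goto(*pushpose([.029,0,.101],.05))
goto(*pushpose([.029,0,.101],.01))
print(r.get_obs()['joints'].round(2))
snap('side','d7.png');snap('scene','s7.png')
for n in('scene','side'):
    for l in r.landmark_of('stay_bar',n)[:3]: print(n,case(l['xyz']).round(3),l['score'])
# tip from side/scene depth: extreme black points along tool axis
o=r.get_obs();Rt=R.from_rotvec(o['orientation']).as_matrix()
for n,f in(('side','d7'),('scene','s7')):
    d=np.load(f'pics/{f}.png.npy');c=r.get_calibration(n);v,u=np.mgrid[0:480,0:640];K=c['mtx']
    P=np.stack([(u-K[0,2])/K[0,0]*d,(v-K[1,2])/K[1,1]*d,d],-1)@c['extrinsics'][:3,:3].T+c['extrinsics'][:3,3]
    q=(P[d>0]-o['tcp_pos'])@Rt*1000
    q=q[(abs(q[:,0])<16)&(abs(q[:,1])<18)&(q[:,2]>-90)&(q[:,2]<40)]
    h,e=np.histogram(q[:,2],np.arange(-90,41,6));print(n,dict(zip(e[:-1].astype(int).tolist(),h.tolist())))
E
```

```text
clock: 24.4
tcp_pos: [0.5665, 0.1563, 0.0955]
orientation: [-0.273, 2.684, 0.342]
contact_force: [-0.0, 0.8, -0.2]
grip_width: -0.0
gripper_force: 0.0
shift tool mm [-19.6  22.3 -14.2] turn deg [-10.7 -15.6  -2.6]
shift tool mm [-30.3  12.6  23.1] turn deg [-10.7 -15.6  -2.6]
[ 0.41  0.41 -0.8   2.2   0.6   0.22  0.93]
scene [ 0.029 -0.139  0.1  ] 0.79
side [ 0.03  -0.131  0.1  ] 0.54
side {-90: 21, -84: 20, -78: 40, -72: 41, -66: 38, -60: 45, -54: 40, -48: 38, -42: 33, -36: 0, -30: 0, -24: 0, -18: 0, -12: 0, -6: 0, 0: 0, 6: 0, 12: 0, 18: 0, 24: 0, 30: 0}
scene {-90: 24, -84: 29, -78: 7, -72: 21, -66: 41, -60: 35, -54: 38, -48: 33, -42: 17, -36: 6, -30: 0, -24: 0, -18: 0, -12: 0, -6: 0, 0: 0, 6: 0, 12: 0, 18: 0, 24: 0, 30: 0}
```

```bash
cat >> h.py <<'E'
def push2(bar,back,pitch=15,lean=25,ytip=-.122):
    c,s=np.cos(np.radians(lean)),np.sin(np.radians(lean));q=np.array([np.sin(np.radians(pitch)),0,-np.cos(np.radians(pitch))])
    zt=c*q+[0,s,0];yt=np.array([0,c,0])-s*q;xt=np.cross(yt,zt)
    B=np.array([EX,EY,[0,0,1]]).T;Rt=R.from_matrix(B@np.array([xt,yt,zt]).T)
    P=np.array([bar[0],ytip,bar[2]])-q*(.006+.013*s)-back*p_
    return C0+B@(P+.039*zt),Rt
def cz(): 
    o=r.get_obs();B=np.array([EX,EY,[0,0,1]]);Rm=R.from_rotvec(o['orientation']).as_matrix();print('tool axes in case (cols)\n',(B@Rm).round(3),'tip case',case(np.array(o['tcp_pos'])-.039*Rm[:,2]).round(4),'Fcase',(B@o['contact_force']).round(1),'j6',round(o['joints'][5],2),'t',o['clock'])
E
python3 -c "
from h import *
cz()
for b in(.05,.01):goto(*push2([.029,0,.101],b))
print((push2([.029,0,.101],.01)[1].inv().apply(np.array([EX,EY,[0,0,1]]).T@p_)).round(3))"
```

```text
tool axes in case (cols)
 [[-0.902 -0.147  0.407]
 [-0.05   0.97   0.239]
 [-0.43   0.195 -0.882]] tip case [-0.0123 -0.1338  0.1305] Fcase [ 0.9 -0.   0.6] j6 0.22 t 24.6
shift tool mm [ -8.4  22.4 -13.3] turn deg [-11.4   8.9   6.2]
shift tool mm [-19.   12.6  24. ] turn deg [-11.4   8.9   6.2]
[-0.437 -0.38   0.815]
```

```bash
python3 -m jog '[{"fingers":0,"x":-0.004,"y":0.011,"z":-0.0065,"rx":0,"ry":0,"rz":0},{"fingers":0,"x":-0.004,"y":0.011,"z":-0.0065,"rx":0,"ry":0,"rz":0},{"fingers":0,"x":0,"y":0,"z":0,"rx":-5.7,"ry":4.45,"rz":3.1},{"fingers":0,"x":0,"y":0,"z":0,"rx":-5.7,"ry":4.45,"rz":3.1},{"fingers":0,"x":0,"y":0,"z":0,"rx":0,"ry":0,"rz":0},{"fingers":0,"x":0,"y":0,"z":0,"rx":0,"ry":0,"rz":0}]' >/dev/null; python3 -c "
from h import *
cz()
for b in(.05,.008):goto(*push2([.029,0,.101],b))
print((push2([.029,0,.101],.01)[1].inv().apply(np.array([EX,EY,[0,0,1]]).T@p_)).round(3))"
```

```text
tool axes in case (cols)
 [[-0.966 -0.11   0.236]
 [ 0.     0.906  0.422]
 [-0.26   0.408 -0.875]] tip case [-0.0075 -0.1223  0.1493] Fcase [-0.3 -0.2 -0.2] j6 0.5 t 25.35
shift tool mm [-0.9  0.5 -0.2] turn deg [-0.   0.1  0. ]
shift tool mm [-19.2 -15.5  34.1] turn deg [-0.   0.1  0. ]
[-0.437 -0.38   0.815]
```

```bash
python3 -m jog '[{"fingers":0,"x":-0.0065,"y":-0.005,"z":0.0115,"rx":0,"ry":0,"rz":0},{"fingers":0,"x":-0.0065,"y":-0.005,"z":0.0115,"rx":0,"ry":0,"rz":0},{"fingers":0,"x":-0.0063,"y":-0.0055,"z":0.0112,"rx":0,"ry":0,"rz":0},{"fingers":0,"x":0,"y":0,"z":0,"rx":0,"ry":0,"rz":0}]' >/dev/null; python3 -c "from h import *;cz()"; python3 -m jog '[{"fingers":0,"x":-0.0009,"y":-0.0008,"z":0.0016,"rx":0,"ry":0,"rz":0},{"fingers":0,"x":-0.0009,"y":-0.0008,"z":0.0016,"rx":0,"ry":0,"rz":0}]' |egrep 'tcp|contact'; python3 -m jog '[{"fingers":0,"x":-0.0009,"y":-0.0008,"z":0.0016,"rx":0,"ry":0,"rz":0}]' |egrep 'tcp|contact'; python3 -m jog '[{"fingers":0,"x":-0.0009,"y":-0.0008,"z":0.0016,"rx":0,"ry":0,"rz":0}]' |egrep 'tcp|contact'
```

```text
tool axes in case (cols)
 [[-0.966 -0.109  0.234]
 [ 0.     0.906  0.422]
 [-0.258  0.408 -0.876]] tip case [ 0.0213 -0.1223  0.1166] Fcase [-0.5  0.4 -0.1] j6 0.47 t 25.85
tcp_pos: [0.5943, 0.1776, 0.0806]
contact_force: [-0.0, -0.5, 0.8]
tcp_pos: [0.5958, 0.1776, 0.0791]
contact_force: [0.0, -0.3, -0.4]
tcp_pos: [0.5968, 0.1777, 0.0775]
contact_force: [-2.1, -1.8, 3.7]
```

```bash
python3 -m jog '[{"fingers":0,"x":-0.0009,"y":-0.0008,"z":0.0016,"rx":0,"ry":0,"rz":0}]' |egrep 'tcp|contact'; python3 -m jog '[{"fingers":0,"x":-0.0005,"y":-0.0004,"z":0.0008,"rx":0,"ry":0,"rz":0}]' |egrep 'contact';  python3 -m jog '[{"fingers":0,"x":0,"y":0,"z":0,"rx":0,"ry":0,"rz":0}]' |egrep 'tcp|contact'
```

```text
tcp_pos: [0.5984, 0.1779, 0.0762]
contact_force: [-1.6, -1.7, 3.9]
contact_force: [-2.3, -1.7, 4.8]
tcp_pos: [0.5993, 0.178, 0.0755]
contact_force: [-1.1, 0.2, 3.6]
```

```bash
python3 -m jog '[{"fingers":0,"x":-0.0009,"y":-0.0008,"z":0.0016,"rx":0,"ry":0,"rz":0},{"fingers":0,"x":-0.0009,"y":-0.0008,"z":0.0016,"rx":0,"ry":0,"rz":0}]' |egrep 'tcp|contact'; python3 -m jog '[{"fingers":0,"x":-0.0009,"y":-0.0008,"z":0.0016,"rx":0,"ry":0,"rz":0},{"fingers":0,"x":-0.0009,"y":-0.0008,"z":0.0016,"rx":0,"ry":0,"rz":0}]' |egrep 'tcp|contact'; python3 -c "from h import *;cz()"
```

```text
tcp_pos: [0.6024, 0.1783, 0.0727]
contact_force: [-0.8, -1.4, 5.8]
tcp_pos: [0.6054, 0.1786, 0.0699]
contact_force: [-0.2, -1.4, 7.0]
tool axes in case (cols)
 [[-0.965 -0.109  0.237]
 [ 0.001  0.906  0.423]
 [-0.261  0.408 -0.875]] tip case [ 0.0348 -0.1229  0.104 ] Fcase [-0.3 -1.4  7. ] j6 0.46 t 27.225
```

```bash
python3 -m jog '[{"fingers":0,"x":-0.0011,"y":-0.001,"z":0.002,"rx":0,"ry":0,"rz":0},{"fingers":0,"x":-0.0011,"y":-0.001,"z":0.002,"rx":0,"ry":0,"rz":0}]' |egrep 'tcp|contact'; python3 -m jog '[{"fingers":0,"x":-0.0011,"y":-0.001,"z":0.002,"rx":0,"ry":0,"rz":0},{"fingers":0,"x":-0.0011,"y":-0.001,"z":0.002,"rx":0,"ry":0,"rz":0}]' |egrep 'tcp|contact'; python3 -c "
from h import *
cz()
for n in('scene','side'):
    r.grab_frame(n)
    for t in('stay_bar','lid_tab'):
        for l in r.landmark_of(t,n)[:1]: print(n,t,case(l['xyz']).round(3),l['score'])"
```

```text
tcp_pos: [0.6088, 0.179, 0.0663]
contact_force: [-0.7, -0.9, 5.9]
tcp_pos: [0.6118, 0.1793, 0.0626]
contact_force: [-1.4, -0.5, 5.4]
tool axes in case (cols)
 [[-0.965 -0.11   0.237]
 [ 0.001  0.906  0.423]
 [-0.261  0.409 -0.875]] tip case [ 0.0413 -0.1228  0.0967] Fcase [-1.5 -0.3  5.4] j6 0.45 t 27.725
scene stay_bar [ 0.048 -0.14   0.088] 0.79
scene lid_tab [ 0.07  -0.002  0.266] 0.6
side stay_bar [ 0.048 -0.131  0.087] 0.58
side lid_tab [ 0.068 -0.007  0.268] 0.97
```

```bash
python3 -m jog '[{"fingers":0,"x":-0.0013,"y":-0.001,"z":0.0019,"rx":0,"ry":0,"rz":0},{"fingers":0,"x":-0.0013,"y":-0.001,"z":0.0019,"rx":0,"ry":0,"rz":0}]' |egrep 'tcp|contact'; python3 -m jog '[{"fingers":0,"x":-0.0013,"y":-0.001,"z":0.0019,"rx":0,"ry":0,"rz":0},{"fingers":0,"x":-0.0013,"y":-0.001,"z":0.0019,"rx":0,"ry":0,"rz":0}]' |egrep 'tcp|contact'; python3 -c "
from h import *
cz()
for n in('scene','side'):
    r.grab_frame(n)
    for t in('stay_bar','lid_tab'):
        for l in r.landmark_of(t,n)[:1]: print(n,t,case(l['xyz']).round(3),l['score'])"
```

```text
tcp_pos: [0.6146, 0.1796, 0.0588]
contact_force: [-3.3, -0.5, 6.5]
tcp_pos: [0.6171, 0.1799, 0.0548]
contact_force: [-5.2, 0.1, 7.8]
tool axes in case (cols)
 [[-0.966 -0.11   0.233]
 [-0.001  0.906  0.423]
 [-0.258  0.409 -0.875]] tip case [ 0.0467 -0.1228  0.0889] Fcase [-5.2  0.6  7.8] j6 0.45 t 28.525
scene stay_bar [ 0.05  -0.141  0.077] 0.75
scene lid_tab [ 0.055 -0.003  0.265] 0.61
side stay_bar [ 0.057 -0.137  0.08 ] 0.37
side lid_tab [ 0.05  -0.006  0.267] 0.57
```

```bash
python3 -m jog '[{"fingers":0,"x":-0.0009,"y":-0.001,"z":0.0019,"rx":0,"ry":0,"rz":0},{"fingers":0,"x":-0.0009,"y":-0.001,"z":0.0019,"rx":0,"ry":0,"rz":0}]' |egrep 'tcp|contact'; python3 -m jog '[{"fingers":0,"x":-0.0007,"y":-0.0008,"z":0.0016,"rx":0,"ry":0,"rz":0},{"fingers":0,"x":0,"y":0,"z":0,"rx":0,"ry":0,"rz":0}]' |egrep 'tcp|contact'; python3 -c "
from h import *
cz()
for n in('scene','side'):
    r.grab_frame(n)
    for t in('stay_bar','lid_tab'):
        for l in r.landmark_of(t,n)[:1]: print(n,t,case(l['xyz']).round(3),l['score'])"
```

```text
tcp_pos: [0.6192, 0.18, 0.0509]
contact_force: [-7.8, 1.0, 6.2]
tcp_pos: [0.6208, 0.1798, 0.0492]
contact_force: [-3.8, 1.6, 3.9]
tool axes in case (cols)
 [[-0.966 -0.11   0.233]
 [-0.001  0.906  0.423]
 [-0.257  0.409 -0.876]] tip case [ 0.0504 -0.1232  0.0834] Fcase [-3.6  2.   3.9] j6 0.45 t 29.325
scene stay_bar [ 0.055 -0.139  0.074] 0.64
scene lid_tab [ 0.03  -0.001  0.254] 0.78
side stay_bar [-0.016  0.022  0.01 ] 0.34
side lid_tab [ 0.026 -0.004  0.262] 0.59
```

```bash
python3 -m jog '[{"fingers":0,"x":0.004,"y":0.004,"z":-0.008,"rx":0,"ry":0,"rz":0},{"fingers":0,"x":0.008,"y":0.0,"z":-0.025,"rx":0,"ry":0,"rz":0},{"fingers":0,"x":0.008,"y":0.0,"z":-0.04,"rx":0,"ry":0,"rz":0},{"fingers":0,"x":0.0,"y":0.0,"z":-0.05,"rx":0,"ry":0,"rz":0},{"fingers":0.05,"x":0.0,"y":0.0,"z":-0.05,"rx":0,"ry":0,"rz":0},{"fingers":0.05,"x":0,"y":0,"z":0,"rx":0,"ry":0,"rz":0}]'; python3 -c "
from h import *
cz()
for n in('scene','side'):
    r.grab_frame(n)
    for t in('stay_bar','lid_tab'):
        for l in r.landmark_of(t,n)[:1]: print(n,t,case(l['xyz']).round(3),l['score'])
goto(C0+EX*.028+[0,0,.27],RD)
"
```

```text
clock: 30.38
tcp_pos: [0.5716, 0.1008, 0.2006]
orientation: [-0.216, 2.821, 0.641]
contact_force: [-0.1, -0.6, -0.3]
grip_width: 0.0358
gripper_force: 0.0
tool axes in case (cols)
 [[-0.964 -0.105  0.242]
 [ 0.006  0.908  0.419]
 [-0.264  0.406 -0.875]] tip case [-0.0067 -0.1968  0.2347] Fcase [-0.2 -0.6 -0.3] j6 0.73 t 30.375
scene stay_bar [ 0.092 -0.006  0.06 ] 0.58
scene lid_tab [ 0.029 -0.005  0.258] 0.65
side lid_tab [ 0.027 -0.006  0.261] 0.86
shift tool mm [-46.4 186.6  16.9] turn deg [24.9 14.7  3.3]
```

```bash
python3 -m jog '[{"fingers":0.05,"x":0,"y":0,"z":-0.05,"rx":0,"ry":0,"rz":0},{"fingers":0.05,"x":0,"y":0,"z":-0.04,"rx":0,"ry":0,"rz":0},{"fingers":0.05,"x":0,"y":0,"z":0,"rx":8.3,"ry":4.9,"rz":1.1},{"fingers":0.05,"x":0,"y":0,"z":0,"rx":8.3,"ry":4.9,"rz":1.1},{"fingers":0.05,"x":0,"y":0,"z":0,"rx":8.3,"ry":4.9,"rz":1.1},{"fingers":0.05,"x":0,"y":0,"z":0,"rx":0,"ry":0,"rz":0}]' >/dev/null; python3 -c "
from h import *
cz();goto(C0+EX*.028-.003*EY+[0,0,.27],RD)
"
```

```text
tool axes in case (cols)
 [[-1.    -0.012  0.002]
 [-0.012  1.     0.   ]
 [-0.002  0.    -1.   ]] tip case [-0.0205 -0.2067  0.3159] Fcase [0.  1.  0.2] j6 1.27 t 31.425
shift tool mm [-50.8 203.1   7. ] turn deg [0.  0.1 0.7]
```

```bash
python3 -m jog '[{"fingers":0.05,"x":-0.0085,"y":0.034,"z":0,"rx":0,"ry":0,"rz":0.7},{"fingers":0.05,"x":-0.0085,"y":0.034,"z":0,"rx":0,"ry":0,"rz":0},{"fingers":0.05,"x":-0.0085,"y":0.034,"z":0,"rx":0,"ry":0,"rz":0},{"fingers":0.05,"x":-0.0085,"y":0.034,"z":0,"rx":0,"ry":0,"rz":0},{"fingers":0.05,"x":-0.0085,"y":0.034,"z":0,"rx":0,"ry":0,"rz":0},{"fingers":0.05,"x":-0.0085,"y":0.033,"z":0,"rx":0,"ry":0,"rz":0},{"fingers":0.05,"x":0,"y":0,"z":0,"rx":0,"ry":0,"rz":0},{"fingers":0.05,"x":0,"y":0,"z":0,"rx":0,"ry":0,"rz":0}]' >/dev/null; python3 -c "
from h import *
goto(C0+EX*.028-.003*EY+[0,0,.201],RD)
snap('wrist','w8.png')
for l in r.landmark_of('lid_tab','wrist')[:1]: print(case(l['xyz']).round(3),l['score'])
for n in('scene','side'):
    r.grab_frame(n)
    for l in r.landmark_of('lid_tab',n)[:1]: print(n,case(l['xyz']).round(3),l['score'])
"
```

```text
shift tool mm [ 4.6 10.8 74.3] turn deg [-0.1  0.  -0.8]
[ 0.023 -0.003  0.256] 0.64
scene [ 0.028 -0.003  0.258] 0.64
side [ 0.026 -0.007  0.258] 0.62
```

```bash
python3 -m jog '[{"fingers":0.05,"x":0.0055,"y":0.0108,"z":0,"rx":0,"ry":0,"rz":-0.8},{"fingers":0.05,"x":0,"y":0,"z":0,"rx":0,"ry":0,"rz":0},{"fingers":0.05,"x":0,"y":0,"z":0.03,"rx":0,"ry":0,"rz":0},{"fingers":0.05,"x":0,"y":0,"z":0.03,"rx":0,"ry":0,"rz":0},{"fingers":0.05,"x":0,"y":0,"z":0.014,"rx":0,"ry":0,"rz":0},{"fingers":0.05,"x":0,"y":0,"z":0,"rx":0,"ry":0,"rz":0}]' |egrep 'tcp|contact'; python3 -m jog '[{"fingers":0,"x":0,"y":0,"z":0,"rx":0,"ry":0,"rz":0},{"fingers":0,"x":0,"y":0,"z":0,"rx":0,"ry":0,"rz":0},{"fingers":0,"x":0,"y":0,"z":0,"rx":0,"ry":0,"rz":0},{"fingers":0,"x":0,"y":0,"z":0,"rx":0,"ry":0,"rz":0}]' 20
python3 - <<'E'
from h import *
a=lid();o=r.get_obs();g=case(grasp(o))-[.09,0,.06];rho=np.hypot(g[0],g[2]);A=np.arctan2(g[2],-g[0]);print(A)
# lower to lid 0 i.e. A_end=.0523
N=16;s=(A-.0523)/N
for i in range(N):
    b=A-s*i;c=b-s;print(i,round(rho*(np.cos(c)-np.cos(b)),4),round(-rho*(np.sin(c)-np.sin(b)),4))
E
```

```text
tcp_pos: [0.578, 0.2809, 0.2017]
contact_force: [-1.1, 0.1, -0.1]
clock: 33.98
tcp_pos: [0.5791, 0.2799, 0.2038]
orientation: [-0.154, 3.135, -0.004]
contact_force: [-0.0, -4.8, 3.7]
grip_width: 0.0175
gripper_force: 23.9
lid~ 1.219 rho 0.2111 y -0.0028 Fcase [-0.5 -4.8  3.7] w 0.0175 23.898511826992035 tilt [ 0.1 -0.2  0.1]
1.2717265703850749
0 0.0152 0.0053
1 0.0147 0.0065
2 0.0142 0.0076
3 0.0136 0.0086
4 0.0129 0.0096
5 0.0121 0.0106
6 0.0113 0.0115
7 0.0104 0.0123
8 0.0094 0.0131
9 0.0084 0.0137
10 0.0073 0.0143
11 0.0062 0.0148
12 0.005 0.0153
13 0.0039 0.0156
14 0.0027 0.0159
15 0.0015 0.016
```

```bash
python3 -m jog '[{"fingers":0,"x":0.0152,"y":-0.001,"z":0.0053,"rx":0,"ry":0,"rz":0},{"fingers":0,"x":0.0147,"y":0,"z":0.0065,"rx":0,"ry":0,"rz":0},{"fingers":0,"x":0.0142,"y":0,"z":0.0076,"rx":0,"ry":0,"rz":0},{"fingers":0,"x":0.0136,"y":0,"z":0.0086,"rx":0,"ry":0,"rz":0},{"fingers":0,"x":0.0129,"y":0,"z":0.0096,"rx":0,"ry":0,"rz":0},{"fingers":0,"x":0,"y":0,"z":0,"rx":0,"ry":0,"rz":0}]' >/dev/null; python3 -c "from h import *;lid()"
```

```text
lid~ 0.826 rho 0.2107 y -0.003 Fcase [-1.9 -0.7  0.5] w 0.0178 23.45058560371399 tilt [ 0.1 -0.  -0.1]
```

```bash
python3 -m jog '[{"fingers":0,"x":0.0121,"y":0,"z":0.0106,"rx":0,"ry":0,"rz":0},{"fingers":0,"x":0.0113,"y":0,"z":0.0115,"rx":0,"ry":0,"rz":0},{"fingers":0,"x":0.0104,"y":0,"z":0.0123,"rx":0,"ry":0,"rz":0},{"fingers":0,"x":0.0094,"y":0,"z":0.0131,"rx":0,"ry":0,"rz":0},{"fingers":0,"x":0.0084,"y":0,"z":0.0137,"rx":0,"ry":0,"rz":0},{"fingers":0,"x":0.0073,"y":0,"z":0.0143,"rx":0,"ry":0,"rz":0},{"fingers":0,"x":0,"y":0,"z":0,"rx":0,"ry":0,"rz":0}]' >/dev/null; python3 -c "from h import *;lid()"; python3 -m jog '[{"fingers":0,"x":0.0062,"y":0,"z":0.0148,"rx":0,"ry":0,"rz":0},{"fingers":0,"x":0.005,"y":0,"z":0.0153,"rx":0,"ry":0,"rz":0},{"fingers":0,"x":0.0039,"y":0,"z":0.0156,"rx":0,"ry":0,"rz":0},{"fingers":0,"x":0.002,"y":0,"z":0.012,"rx":0,"ry":0,"rz":0},{"fingers":0,"x":0,"y":0,"z":0,"rx":0,"ry":0,"rz":0},{"fingers":0,"x":0,"y":0,"z":0,"rx":0,"ry":0,"rz":0}]' >/dev/null; python3 -c "from h import *;lid();st()"
```

```text
lid~ 0.366 rho 0.211 y -0.003 Fcase [ 2.3 -0.8 -4.8] w 0.0176 22.02009290456772 tilt [ 0.  0. -0.]
lid~ 0.085 rho 0.2116 y -0.003 Fcase [ 0.5 -3.  -3.7] w 0.0179 21.741514205932617 tilt [ 0.1 -0.  -0. ]
t 36.35 tcp [0.4324 0.2651 0.0311] ori [-1.560e-01  3.137e+00 -2.000e-03] F [ 0.8 -2.9 -3.7] w 0.0179 g 21.741514205932617
```

```bash
python3 -m jog '[{"fingers":0,"x":0.001,"y":0,"z":0.007,"rx":0,"ry":0,"rz":0},{"fingers":0,"x":0.0005,"y":0,"z":0.006,"rx":0,"ry":0,"rz":0},{"fingers":0,"x":0,"y":0,"z":0.003,"rx":0,"ry":0,"rz":0},{"fingers":0,"x":0,"y":0,"z":0,"rx":0,"ry":0,"rz":0}]' >/dev/null; python3 -c "from h import *;lid();st()"; python3 -m jog '[{"fingers":0,"x":0,"y":0,"z":0.001,"rx":0,"ry":0,"rz":0},{"fingers":0,"x":0,"y":0,"z":0,"rx":0,"ry":0,"rz":0}]' >/dev/null; python3 -c "from h import *;lid();st()"
```

```text
lid~ 0.009 rho 0.2115 y -0.0031 Fcase [-0.7 -2.3 -3. ] w 0.0179 21.843872666358948 tilt [ 0.1 -0.  -0. ]
t 36.85 tcp [0.4308 0.265  0.0149] ori [-1.570e-01  3.137e+00 -2.000e-03] F [-0.4 -2.4 -3. ] w 0.0179 g 21.843872666358948
lid~ 0.005 rho 0.2115 y -0.003 Fcase [-2.9 -3.6 -1.4] w 0.0179 21.94307506084442 tilt [ 0.1 -0.  -0. ]
t 37.1 tcp [0.4307 0.265  0.0141] ori [-1.570e-01  3.137e+00 -2.000e-03] F [-2.5 -3.9 -1.4] w 0.0179 g 21.94307506084442
```

```bash
python3 -m jog '[{"fingers":0,"x":0,"y":-0.0005,"z":0.001,"rx":0,"ry":0,"rz":0},{"fingers":0,"x":0,"y":0,"z":0,"rx":0,"ry":0,"rz":0}]' >/dev/null; python3 -c "from h import *;lid();st()"; python3 -m jog '[{"fingers":0.05,"x":0,"y":0,"z":0,"rx":0,"ry":0,"rz":0},{"fingers":0.05,"x":0,"y":0,"z":0,"rx":0,"ry":0,"rz":0},{"fingers":0.05,"x":0,"y":0,"z":0,"rx":0,"ry":0,"rz":0},{"fingers":0.05,"x":0,"y":0,"z":-0.04,"rx":0,"ry":0,"rz":0},{"fingers":0.05,"x":0,"y":0,"z":-0.05,"rx":0,"ry":0,"rz":0},{"fingers":0.05,"x":0,"y":0,"z":-0.05,"rx":0,"ry":0,"rz":0},{"fingers":0.05,"x":0,"y":0,"z":0,"rx":0,"ry":0,"rz":0},{"fingers":0.05,"x":0,"y":0,"z":0,"rx":0,"ry":0,"rz":0}]'
python3 - <<'E'
from h import *
snap('side','d9.png');snap('scene','s9.png')
for n in('scene','side'):
    for t in('lid_tab','small_vial','timer','tape_roll'):
        for l in r.landmark_of(t,n)[:1]: print(n,t,np.round(l['xyz'],3),l['score'])
a=cv2.imread('pics/s9.png')[150:420,150:480];b=cv2.imread('pics/d9.png')[150:420,150:480]
cv2.imwrite('pics/c9.png',np.hstack([a,b]))
E
```

```text
lid~ 0.001 rho 0.2115 y -0.0031 Fcase [-4.6 -1.2 -1.7] w 0.0177 22.000553011894226 tilt [ 0. -0. -0.]
t 37.35 tcp [0.4307 0.265  0.0132] ori [-0.157  3.137 -0.   ] F [-4.5 -1.6 -1.7] w 0.0177 g 22.000553011894226
clock: 38.35
tcp_pos: [0.4313, 0.2643, 0.1531]
orientation: [-0.156, 3.136, -0.002]
contact_force: [-0.4, -0.0, -0.0]
grip_width: 0.0498
gripper_force: 0.0
scene lid_tab [0.432 0.267 0.067] 0.91
scene small_vial [ 0.468 -0.053  0.002] 0.75
scene timer [0.357 0.375 0.001] 0.67
scene tape_roll [ 0.774  0.169 -0.   ] 0.67
side lid_tab [0.433 0.263 0.072] 0.61
side small_vial [0.774 0.168 0.   ] 0.74
side timer [0.36  0.372 0.001] 0.56
side tape_roll [0.772 0.167 0.   ] 0.72
```

View pics/c9.png

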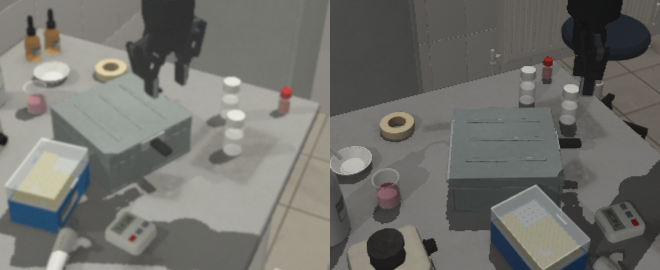

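The picture shows the lid shut, with its tab at (160,145) on the left. The other things are in place and the gripper is clear. I'll check the lid tilt from depth, then hand in.

Run:
```python
from h import *
z=[]
for f in('side0','d9'):
    d=np.load(f'pics/{f}.png.npy');c=r.get_calibration('side');v,u=np.mgrid[0:480,0:640];K=c['mtx']
    P=np.stack([(u-K[0,2])/K[0,0]*d,(v-K[1,2])/K[1,1]*d,d],-1)@c['extrinsics'][:3,:3].T+c['extrinsics'][:3,3]
    q=(P[d>0]-C0)@np.array([EX,EY,[0,0,1]]).T
    q=q[(abs(q[:,0])<.08)&(abs(q[:,1])<.06)&(q[:,2]>.07)&(q[:,2]<.11)]
    z.append(np.polyfit(q[:,0],q[:,2],1));print(f,z[-1].round(4))
if abs(z[0][0]-z[1][0])<.015: print(r.hand_in())
```

```text
side0 [-0.      0.0816]
d9 [0.0004 0.0816]
the job is handed in; nothing more can be done
None
```

The job is handed in: the 65 mm vial stands in the wide compartment, the stay was locked and then broken with the lid still up, and the lid was lowered by hand to fully shut at about 38 s. The small vial, timer and tape roll look undisturbed; no verdict came back.

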